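# Re-rack a row of supplies in mirror order for the colleague opposite

### The arm

A 6-joint arm with a two-finger parallel gripper is mounted at the origin on a cart in front of the work surface, level with it; the furniture and walls round the work are solid. World frame = base frame: x ahead of the robot, y to its left, z up, the work surface at z = 0. Lengths are in m, angles in degrees, forces in N, time in s.
With the tool pointing down it reaches from about 0.375 to 0.9 m from the base axis. Payload 3.1 kg.
Tool frame: the origin (TCP) lies at the very end of the fingers, on their centre line; the grasp point (between the pads) lies 19 mm behind it; z points along the fingers, x is the direction in which the jaws open and shut, and the axes are right-handed (so a half turn about z gives the same grasp; the last joint's range is limited). The gripper opens to 87 mm and grips with 3 to 60 N. Pads are 19 mm wide; open, the fingers measure 117 mm over their backs; the gripper's body (75 mm by 190 mm) begins 51 mm behind the grasp point.
Start: joints at [52.97, 30.224, 82.088, -0, 67.689, -10.227], TCP at [0.282, 0.558, 0.223] pointing down, gripper open.
Joint ranges: [-176.69, 176.69], [-43.24, 126.21], [12.49, 139.97], [-82, 262], [0, 151.66], [-163.58, 163.58]. Speed limits (degrees/s): [159.86, 159.86, 180, 180, 180, 180].

### API

Orientations are given as a 3x3 rotation matrix whose columns are the frame's x, y, z axes.
In Python, from rig import bot gives the robot as it stands.
- The arm moves only by the tool arm_command, never from a script. Its argument "plan" is a list of rows, each an object of numbers: "claw": the opening, from 0 (shut) to 1 (fully open); "dx", "dy", "dz": the shift along the tool's x, y, z in cm; "twist": the turn about the tool's z in degrees. A call has 1 to 8 rows; each row is the pose to reach, as a shift and turn from the pose measured when the call began, along the tool's axes at that moment; what a row does not reach only later rows make up. A row lasts 1/12 s, in which the tool goes at most 41.7 mm and 7.16 degrees, less where a joint would pass 70% of its speed; a pose out of reach is approached as far as the arm can. A call with a gripper value outside its range is refused whole. The fingers move at their own pace and stop on an object; the grip force is fixed at half the most. Time passes only in rows, so rows that repeat a pose let the fingers close. It gives the time, the measured TCP pose, the force and the opening at its end, in the units of the state.
- bot.read_state(): the state, without advancing time (a new reading comes with each control period).
- bot.capture(name): name is "scene" or "top" or "wrist"; returns the picture (480x640x3 uint8, red, green, blue); there is no depth.
- bot.calibration(name): a dict with "intrinsics" (3x3 intrinsics, pixels), "rvec" (rotation vector, rad) and "tvec" (3), from world to camera coordinates, as OpenCV has them; the wrist camera has in their place "T_tool_cam" (4x4, takes a point from camera to tool coordinates, whose origin is the TCP and whose axes are the tool frame's). Camera axes: x right, y down, z forward; pixel columns grow to the right and rows downward; lengths in m; the calibration is good to about 2 mm. A picture is of the moment at which its call begins: read the wrist's pose just before it. calibration takes no time and is no camera call.
- bot.hand_in(): hands the job in, once; it reports no verdict.
The state is a dict: "time_s": time; "joint_positions": joint angles; "qvel": joint speeds; "tau": joint torques, N m; "position": TCP position; "tcp_rot": TCP orientation; "force": force on the tool from outside, world axes, zero at the start; "moment": the same for the moment, N m; "opening": opening from 0.0 (shut) to 1.0 (fully open).
Only numpy, scipy, OpenCV 4.12 (cv2) and the standard library are available. Lean on these libraries where they do the work, as an engineer would, in place of code of your own. Each camera call takes 0.05 s, during which the arm holds its last target.

### The job

The four supplies standing in the darker store rack are needed by a colleague who sits across the bench: move them all to the paler, empty rack, one to a bay and in reverse order, so that what stood leftmost ends up rightmost and so on. Set each down gently, upright, in the middle of its bay, and never let one tip over.

Things in the scene. Friction and masses are not known exactly. Their poses are not given: they have to be found in the camera images.
- big_jar_center (a point): The larger glass pigment jar, black screw lid, grey-brown filling: 57 mm diameter, 70 mm tall, about 0.15 kg; the glass body reaches 57 mm up, the lid above it is 50 mm wide. Point: on its axis, half-way up (35 mm above its underside); z up.
- small_jar_center (a point): The smaller glass pigment jar, white screw lid, violet filling: 48 mm diameter, 58 mm tall, about 0.13 kg; the glass body reaches 47 mm up, the lid above it is 42 mm wide. Point: on its axis, half-way up (29 mm above its underside); z up.
- spool_center (a point): Wooden spool of linen thread standing on end: 39 mm flange diameter, 58 mm tall, about 0.05 kg; can be gripped as a plain 39 mm cylinder. Point: on its axis, half-way up (29 mm above its underside); z up.
- dropper_center (a point): Amber dropper bottle with a slim black dropper on top: 108 mm tall in all, about 0.08 kg; the round body is 37 mm in diameter and reaches about 60 mm up: grip it there. Point: on its axis, half-way up (54 mm above its underside, near the top of the body); z up.
- store_rack: Darker wooden rack of 4 open bays, 88 (x) x 332 (y) x 26 mm, fixed. Origin: centre of underside; y along the row to robot's left (within 12 deg). Bay centres x = 0, y = -123, -41, 41, 123 mm; bays 78 x 78 mm, floor 10 mm above origin; edges 15, dividers 18, ends 26 mm high. At the start one thing in each bay, on its own 4 mm cork seat.
- bench_rack: Paler wooden rack of 4 open bays, 88 (x) x 332 (y) x 26 mm, fixed. Origin: centre of underside; y along the row to robot's left (within 12 deg). Bay centres x = 0, y = -123, -41, 41, 123 mm; bays 78 x 78 mm, floor 10 mm above origin; edges 15, dividers 18, ends 26 mm high. Empty, no seats. Nearer to the robot than the store rack or beyond it.
- big_jar_seat: Round cork disc, 74 mm diameter, 4 mm thick. Fixed in a bay of the store rack; origin at the centre of its underside. It marks for good where the larger jar stood at the start; it is not moved.
- small_jar_seat: Round cork disc, 62 mm diameter, 4 mm thick. Fixed in a bay of the store rack; origin at the centre of its underside. It marks for good where the smaller jar stood at the start; it is not moved.
- spool_seat: Round cork disc, 52 mm diameter, 4 mm thick. Fixed in a bay of the store rack; origin at the centre of its underside. It marks for good where the spool stood at the start; it is not moved.
- dropper_seat: Square cork pad, 52 x 52 mm, 4 mm thick. Fixed in a bay of the store rack; origin at the centre of its underside. It marks for good where the dropper bottle stood at the start; it is not moved.
Mind the look-alikes: they are no part of the job. Leave any purple look-alike of the part that bears dropper_center alone. Leave any green or yellow look-alike of the part that bears small_jar_center alone.

How it is judged (in metres and radians):
At the end, for the whole second after the job is handed in: Each thing stands released on the floor of the bench-rack bay that mirrors its starting bay (leftmost to rightmost, second to third and so on): centre within 15 mm of the bay centre both ways and 6 mm in height, leaning less than 0.12 rad (x of big_jar_center in the frame of bench_rack between -0.015 and 0.015 m and z of big_jar_center in the frame of bench_rack between 0.039 and 0.051 m and angle between each of big_jar_center, small_jar_center, spool_center, dropper_center's own z axis and vertical below 0.12 rad and ((y of big_jar_seat in the frame of store_rack between -0.143 and -0.103 m and y of big_jar_center in the frame of bench_rack between 0.108 and 0.138 m) or (y of big_jar_seat in the frame of store_rack between -0.061 and -0.021 m and y of big_jar_center in the frame of bench_rack between 0.026 and 0.056 m) or (y of big_jar_seat in the frame of store_rack between 0.021 and 0.061 m and y of big_jar_center in the frame of bench_rack between -0.056 and -0.026 m) or (y of big_jar_seat in the frame of store_rack between 0.103 and 0.143 m and y of big_jar_center in the frame of bench_rack between -0.138 and -0.108 m)) and x of small_jar_center in the frame of bench_rack between -0.015 and 0.015 m and z of small_jar_center in the frame of bench_rack between 0.033 and 0.045 m and ((y of small_jar_seat in the frame of store_rack between -0.143 and -0.103 m and y of small_jar_center in the frame of bench_rack between 0.108 and 0.138 m) or (y of small_jar_seat in the frame of store_rack between -0.061 and -0.021 m and y of small_jar_center in the frame of bench_rack between 0.026 and 0.056 m) or (y of small_jar_seat in the frame of store_rack between 0.021 and 0.061 m and y of small_jar_center in the frame of bench_rack between -0.056 and -0.026 m) or (y of small_jar_seat in the frame of store_rack between 0.103 and 0.143 m and y of small_jar_center in the frame of bench_rack between -0.138 and -0.108 m)) and x of spool_center in the frame of bench_rack between -0.015 and 0.015 m and z of spool_center in the frame of bench_rack between 0.033 and 0.045 m and ((y of spool_seat in the frame of store_rack between -0.143 and -0.103 m and y of spool_center in the frame of bench_rack between 0.108 and 0.138 m) or (y of spool_seat in the frame of store_rack between -0.061 and -0.021 m and y of spool_center in the frame of bench_rack between 0.026 and 0.056 m) or (y of spool_seat in the frame of store_rack between 0.021 and 0.061 m and y of spool_center in the frame of bench_rack between -0.056 and -0.026 m) or (y of spool_seat in the frame of store_rack between 0.103 and 0.143 m and y of spool_center in the frame of bench_rack between -0.138 and -0.108 m)) and x of dropper_center in the frame of bench_rack between -0.015 and 0.015 m and z of dropper_center in the frame of bench_rack between 0.058 and 0.07 m and ((y of dropper_seat in the frame of store_rack between -0.143 and -0.103 m and y of dropper_center in the frame of bench_rack between 0.108 and 0.138 m) or (y of dropper_seat in the frame of store_rack between -0.061 and -0.021 m and y of dropper_center in the frame of bench_rack between 0.026 and 0.056 m) or (y of dropper_seat in the frame of store_rack between 0.021 and 0.061 m and y of dropper_center in the frame of bench_rack between -0.056 and -0.026 m) or (y of dropper_seat in the frame of store_rack between 0.103 and 0.143 m and y of dropper_center in the frame of bench_rack between -0.138 and -0.108 m))); the robot touches nothing.
It fails at once if a thing tips over (leans more than 0.7 rad) (angle between any of big_jar_center, small_jar_center, spool_center, dropper_center's own z axis and vertical above 0.7 rad).
It fails at once if the bench rack is struck or pressed with more than 60 N (things dropped or slammed down) (contact force between bench_rack and anything else above 60 N).
It also fails if it takes over 109 s, if anything falls off the work surface, if the arm or the gripper's body presses on something with over 40 N, if the wrist force passes 120 N, or if a joint passes its speed limit or range.

## Working session

There is one attempt and no reset: what is moved stays moved. The work goes in short steps, Python scripts to look and compute and a tool call to move; the robot and the scene stay as the last step left them, time stands still between calls to the robot, and variables do not carry over. Pictures are saved under pics/ and viewed, and the job is handed in when it is done.

Besides the shell and the picture viewer there is one more tool, called in YAML: its name, and indented under it one key for each argument. arm_command: Moves the arm, as the interface text tells. Its arguments: {"type":"object","properties":{"plan":{"type":"array"}},"required":["plan"]}

```bash
mkdir -p pics; ls
python3 - <<'E'
from rig import bot
import cv2,numpy as np
s=bot.read_state();print(s)
for n in ["scene","top","wrist"]:
    cv2.imwrite(f"pics/{n}0.png",bot.capture(n)[:,:,::-1])
    c=bot.calibration(n)
    print(n,{k:np.round(v,4).tolist() for k,v in c.items()})
E
```

```text
pics
{'time_s': 0.0, 'joint_positions': array([ 5.29698604e+01,  3.02794971e+01,  8.21553705e+01,  7.40059519e-04,
        6.76886868e+01, -1.02267882e+01]), 'qvel': array([ 0.00767853, -0.15460829, -0.1115921 , -0.07382216, -0.03912241,
        0.05845273]), 'tau': array([-3.54104659e-04, -4.40038526e+01, -1.76595175e+01,  6.31593168e-02,
        5.79993508e-02, -1.25380025e-04]), 'position': array([0.28135554, 0.55728254, 0.22157157]), 'tcp_rot': array([[ 4.50932752e-01,  8.92556969e-01, -1.30821666e-03],
       [ 8.92555409e-01, -4.50934477e-01, -1.71432152e-03],
       [-2.12004962e-03, -3.94612139e-04, -9.99997675e-01]]), 'force': array([-0.44036891, -0.21247987, -0.10204747]), 'moment': array([ 0.02046557,  0.01000079, -0.0253339 ]), 'opening': 1.0038106008954202}
scene {'intrinsics': [[471.0669, 0.0, 325.4672], [0.0, 471.0669, 241.8282], [0.0, 0.0, 1.0]], 'rvec': [1.7912, -1.107, 0.6631], 'tvec': [-0.1892, 0.2774, 0.4993]}
top {'intrinsics': [[532.4681, 0.0, 323.3713], [0.0, 532.4681, 235.8742], [0.0, 0.0, 1.0]], 'rvec': [2.1421, -2.1302, 0.184], 'tvec': [0.0512, 0.5025, 0.9023]}
wrist {'intrinsics': [[400.1124, 0.0, 322.7155], [0.0, 400.1124, 238.5454], [0.0, 0.0, 1.0]], 'T_tool_cam': [[1.0, -0.001, 0.0019, -0.0001], [0.0004, 0.9655, 0.2604, -0.0705], [-0.0021, -0.2604, 0.9655, -0.1617], [0.0, 0.0, 0.0, 1.0]]}
```

View pics/scene0.png

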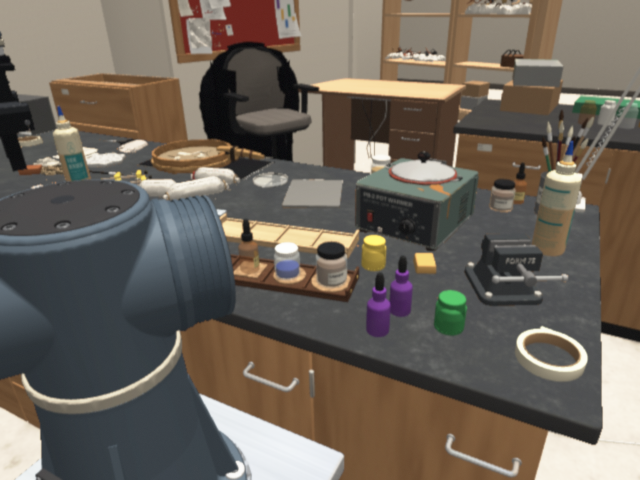

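View pics/top0.png

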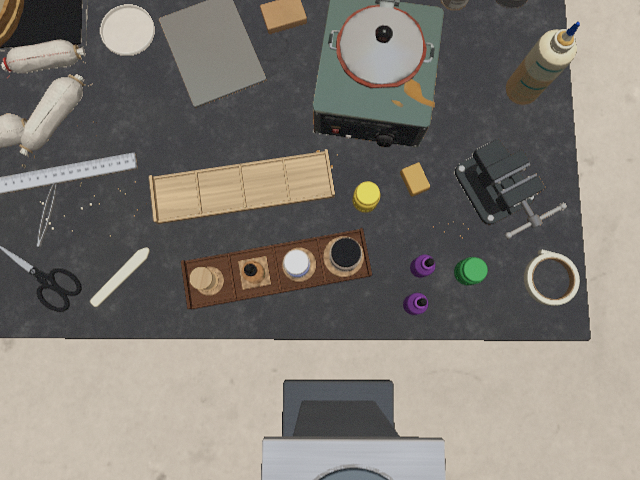

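View pics/wrist0.png

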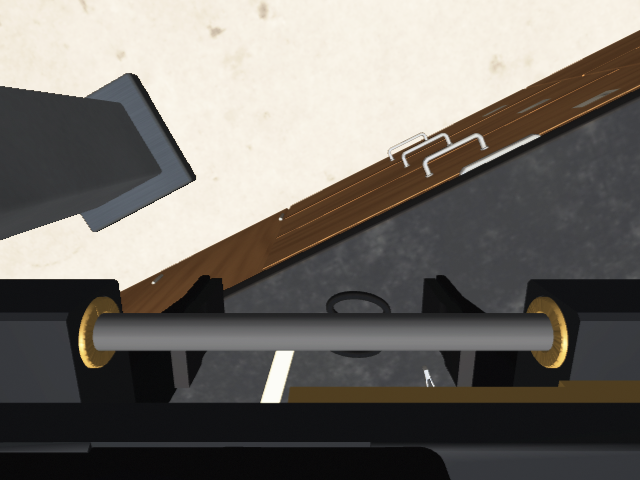

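Top view: the store rack is the near one, holding the spool (204,280), dropper (252,270), small jar with the white lid (296,263) and big jar with the black lid (345,253). The empty pale rack lies beyond it. Look-alikes are yellow (367,195), green (473,271) and purple (423,265 and 416,303). The hot pot's near-left corner (320,135) is close to the bench rack's right end.

```bash
cat > h.py <<'E'
import numpy as np,cv2
from rig import bot
def cam(n):
    c=bot.calibration(n);K=np.array(c['intrinsics'])
    R=cv2.Rodrigues(np.array(c['rvec'],float))[0];t=np.array(c['tvec'],float).ravel();return K,R,t
def ray(n,uv,z,st=None):
    if n=='wrist':
        c=bot.calibration(n);K=np.array(c['intrinsics']);T=np.array(c['T_tool_cam'])
        A=np.array(st['tcp_rot']);o=A@T[:3,3]+st['position'];Rw=A@T[:3,:3]
    else:
        K,R,t=cam(n);o=-R.T@t;Rw=R.T
    d=Rw@np.linalg.inv(K)@np.array([uv[0],uv[1],1.0]);s=(z-o[2])/d[2];return o+s*d
def proj(n,P):
    K,R,t=cam(n);q=K@(R@np.array(P,float)+t);return q[:2]/q[2]
E
python3 - <<'E'
from h import *
im=cv2.imread('pics/top0.png')
c=im[130:330,130:430];cv2.imwrite('pics/crop_top0.png',cv2.resize(c,None,fx=2.6,fy=2.6,interpolation=cv2.INTER_CUBIC))
im=cv2.imread('pics/scene0.png')
c=im[140:340,210:480];cv2.imwrite('pics/crop_sc0.png',cv2.resize(c,None,fx=2.9,fy=2.9,interpolation=cv2.INTER_CUBIC))
for n,uv,z in [('benchcorner',(150,178),.026),('b',(155,221),.026),('b',(333,196),.026),('b',(329,152),.026),('spool',(204,280),.072),('big',(346,252),.084),('edge',(350,339),0)]:
    print(n,ray('top',uv,z).round(3))
K,R,t=cam('top');print(-R.T@t); K,R,t=cam('scene');print(-R.T@t)
E
```

```text
benchcorner [0.611 0.373 0.026]
b [0.53  0.359 0.026]
b [0.579 0.037 0.026]
b [0.663 0.044 0.026]
spool [0.42  0.256 0.072]
big [0.468 0.016 0.084]
edge [0.322 0.005 0.   ]
[0.34484646 0.05777734 0.97316469]
[-0.19625619 -0.32052202  0.46993112]
```

View pics/crop_top0.png

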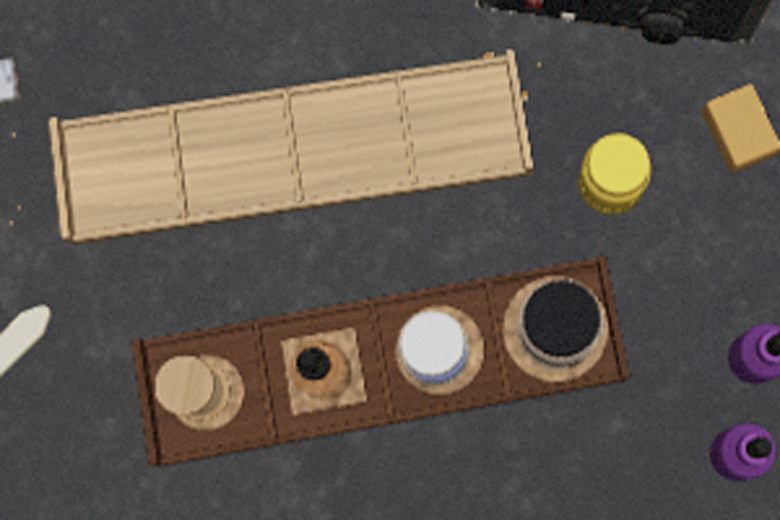

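View pics/crop_sc0.png

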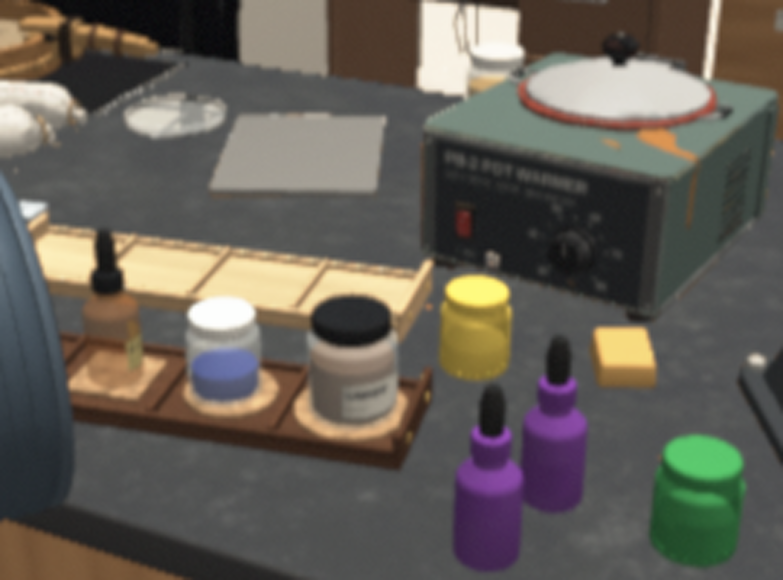

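```bash
cat >> h.py <<'E'
def fitrack(pts,zs):
    # image corners order: far-left, near-left, near-right, far-right ; model (x,y)
    W=np.array([ray('top',p,z)[:2] for p,z in zip(pts,zs)])
    M=np.array([[.044,.166],[-.044,.166],[-.044,-.166],[.044,-.166]])
    Mc=M-M.mean(0);Wc=W-W.mean(0);U,S,V=np.linalg.svd(Mc.T@Wc);R=(U@V).T
    c=W.mean(0);res=W-(M-M.mean(0))@R.T-c
    return c,np.degrees(np.arctan2(R[1,0],R[0,0])),R,res
E
python3 - <<'E'
from h import *
im=cv2.imread('pics/top0.png');hsv=cv2.cvtColor(im,cv2.COLOR_BGR2HSV)
def corners(m,name):
    m=cv2.morphologyEx(m.astype(np.uint8)*255,cv2.MORPH_CLOSE,np.ones((5,5)))
    cs,_=cv2.findContours(m,cv2.RETR_EXTERNAL,cv2.CHAIN_APPROX_NONE);c=max(cs,key=cv2.contourArea)
    h=cv2.convexHull(c)
    e=.5
    while True:
        a=cv2.approxPolyDP(h,e,True)
        if len(a)<=4:break
        e+=.5
    print(name,cv2.contourArea(c),cv2.minAreaRect(c),e,a.reshape(-1,2).tolist());return a.reshape(-1,2)
roi=np.zeros(im.shape[:2],bool);roi[140:232,140:345]=1
b=corners((hsv[...,1]>50)&(hsv[...,2]>90)&roi,'bench')
roi=np.zeros(im.shape[:2],bool);roi[226:315,170:385]=1
s=corners((hsv[...,1]>60)&(hsv[...,2]>35)&roi,'store')
for nm,a in (('bench',b),('store',s)):
    a=a.astype(float);l=a[np.argsort(a[:,0])];L=l[:2][np.argsort(l[:2,1])];R=l[2:][np.argsort(l[2:,1])]
    pts=[L[0],L[1],R[1],R[0]]
    for zs in ([.026,0,0,.026],[.026]*4):
        c,yaw,Rm,res=fitrack(pts,zs);print(nm,c.round(4),round(yaw,2),(res*1000).round(1).tolist())
        print([ (c+Rm@[0,y]).round(4).tolist() for y in (.123,.041,-.041,-.123)])
# object tops
for nm,cond,z in [('white',(hsv[...,1]<50)&(hsv[...,2]>150),.072),('black',(hsv[...,2]<45),.084)]:
    r=np.zeros(im.shape[:2],bool)
    r[240:285,280:316]=(nm=='white')
    if nm=='black': r[230:275,325:366]=1
    m=(cond&r).astype(np.uint8)
    cs,_=cv2.findContours(m,cv2.RETR_EXTERNAL,cv2.CHAIN_APPROX_NONE);c=max(cs,key=cv2.contourArea)
    (x,y),rad=cv2.minEnclosingCircle(c);M=cv2.moments(c);uv=(M['m10']/M['m00'],M['m01']/M['m00'])
    print(nm,uv,cv2.boundingRect(c),rad,ray('top',uv,z).round(4), 'diam mm',2*rad*(.973-z)/532*1000)
for nm,uv,z in [('spooltop',(130+185.5/2.6,130+385/2.6),.072),('droptop',(130+313/2.6,130+363/2.6),.121),('spoolseat',(130+208/2.6,130+392/2.6),.014),('dropseat',(130+325/2.6,130+371/2.6),.014),('smallseat',(130+441/2.6,130+349/2.6),.014),('bigseat',(130+555/2.6,130+329/2.6),.014)]: print(nm,ray('top',uv,z).round(4))
# hot pot near face base
for uv in [(422,252),(649,310)]:
    p=(210+uv[0]/2.9,140+uv[1]/2.9);print('pot base',ray('scene',p,0.005).round(3))
for uv in [(428,130),(668,185)]:
    p=(210+uv[0]/2.9,140+uv[1]/2.9)
    for z in (.09,.11,.13): print('pot top',z,ray('scene',p,z).round(3))
E
```

```text
bench 8393.5 ((241.3695831298828, 185.76348876953125), (48.48398208618164, 185.39895629882812), 81.53595733642578) 3.5 [[327, 149], [334, 196], [153, 220], [149, 175]]
store 8902.5 ((275.3116455078125, 268.4833068847656), (49.71978759765625, 187.8204803466797), 79.80850219726562) 3.0 [[362, 228], [369, 276], [187, 308], [182, 260]]
bench [0.6018 0.2069] 8.43 [[-4.7, -2.9], [3.4, 6.1], [2.7, -2.1], [-1.3, -1.2]]
[[0.5838, 0.3286], [0.5958, 0.2475], [0.6078, 0.1664], [0.6199, 0.0853]]
bench [0.5989 0.205 ] 8.57 [[-1.4, -1.0], [1.5, -0.1], [-1.3, 0.6], [1.2, 0.6]]
[[0.5806, 0.3266], [0.5928, 0.2455], [0.605, 0.1645], [0.6173, 0.0834]]
store [0.4475 0.1401] 10.2 [[-1.8, -4.8], [0.6, 4.3], [1.6, 1.0], [-0.5, -0.4]]
[[0.4257, 0.2611], [0.4402, 0.1804], [0.4548, 0.0997], [0.4693, 0.019]]
store [0.4467 0.139 ] 10.28 [[-0.8, -3.8], [0.8, -1.1], [-0.2, 4.4], [0.1, 0.5]]
[[0.4247, 0.2601], [0.4394, 0.1794], [0.454, 0.0987], [0.4686, 0.018]]
white (295.87898317221624, 261.5442176870748) (283, 250, 27, 24) 13.315789222717285 [0.4525 0.1006 0.072 ] diam mm 45.103481540106294
black (345.36920903954797, 252.33615819209035) (332, 239, 28, 28) 14.234684944152832 [0.4672 0.0169 0.084 ] diam mm 47.57381547124763
spooltop [0.4235 0.2602 0.072 ]
droptop [0.4332 0.1711 0.121 ]
spoolseat [0.4237 0.2574 0.014 ]
dropseat [0.4388 0.1769 0.014 ]
smallseat [0.4546 0.0966 0.014 ]
bigseat [0.4691 0.0172 0.014 ]
pot base [0.719 0.076 0.005]
pot base [ 0.698 -0.115  0.005]
pot top 0.09 [0.768 0.094 0.09 ]
pot top 0.11 [0.717 0.072 0.11 ]
pot top 0.13 [0.666 0.05  0.13 ]
pot top 0.09 [ 0.734 -0.111  0.09 ]
pot top 0.11 [ 0.685 -0.122  0.11 ]
pot top 0.13 [ 0.636 -0.133  0.13 ]
```

```bash
cat >> h.py <<'E'
def go(x,y,z,yaw=None):
    s=bot.read_state();A=np.array(s['tcp_rot']);p=np.array(s['position'])
    d=A.T@(np.array([x,y,z])-p)*100
    cy=np.degrees(np.arctan2(A[1,0],A[0,0]));tw=0
    if yaw is not None:
        tw=-((yaw-cy+180)%360-180)
    print('t',round(s['time_s'],2),'p',p.round(4),'yaw',round(cy,1),'tilt',round(np.degrees(np.arccos(-A[2,2])),2),'F',np.round(s['force'],1),'op',round(s['opening'],3),'| dxyz',d.round(2),'tw',round(tw,1),'q1,q6',np.round(np.array(s['joint_positions'])[[0,5]],0))
E
python3 -c "
from h import *
go(.424,.2585,.17,47)"
```

```text
t 0.15 p [0.2814 0.5574 0.2218] yaw 63.2 tilt 0.09 F [ 0.5 -0.1  0. ] op 1.003 | dxyz [-20.25  26.2    5.2 ] tw 16.2 q1,q6 [ 53. -10.]
```

arm_command:
  plan:
    - {"dx":-2.5,"dy":3.3,"dz":0.6,"twist":2,"claw":1}
    - {"dx":-5,"dy":6.5,"dz":1.3,"twist":4,"claw":1}
    - {"dx":-7.6,"dy":9.8,"dz":2,"twist":6,"claw":1}
    - {"dx":-10.1,"dy":13.1,"dz":2.6,"twist":8,"claw":1}
    - {"dx":-12.7,"dy":16.4,"dz":3.2,"twist":10,"claw":1}
    - {"dx":-15.2,"dy":19.7,"dz":4,"twist":12,"claw":1}
    - {"dx":-17.7,"dy":23,"dz":4.6,"twist":14,"claw":1}
    - {"dx":-20.2,"dy":26.2,"dz":5.2,"twist":16,"claw":1}

```text
time_s: 0.82
position: [0.4238, 0.2589, 0.17]
tcp_rot: [[0.68, 0.733, -0.001], [0.733, -0.68, -0.001], [-0.002, 0.0, -1.0]]
force: [0.8, 0.5, 0.3]
opening: 1.002
```

```bash
python3 -c "
from h import *
go(.424,.2585,.03,47)
for n in ['wrist','top']: cv2.imwrite('pics/%s1.png'%n,bot.capture(n)[:,:,::-1])
go(.424,.2585,.03,47)"
```

```text
t 0.82 p [0.4238 0.2589 0.17  ] yaw 47.1 tilt 0.1 F [0.8 0.5 0.3] op 1.002 | dxyz [1.0e-02 4.0e-02 1.4e+01] tw 0.1 q1,q6 [ 19. -29.]
t 0.92 p [0.4257 0.2558 0.1695] yaw 46.7 tilt 0.22 F [ 0.9 -0.2  0.2] op 1.003 | dxyz [ 0.14 -0.32 13.95] tw -0.3 q1,q6 [ 18. -28.]
```

View pics/wrist1.png

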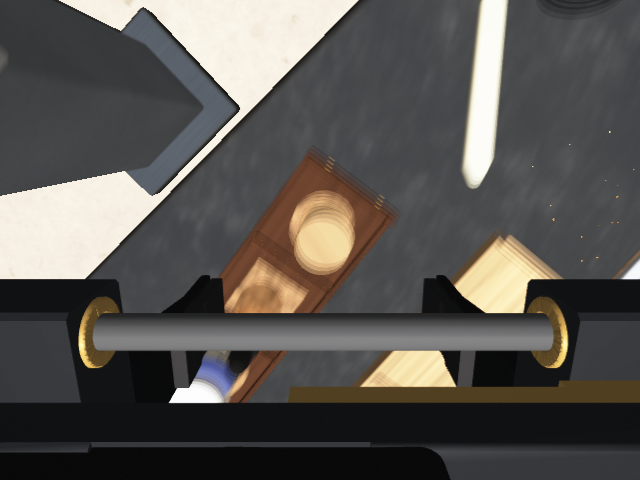

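View pics/top1.png

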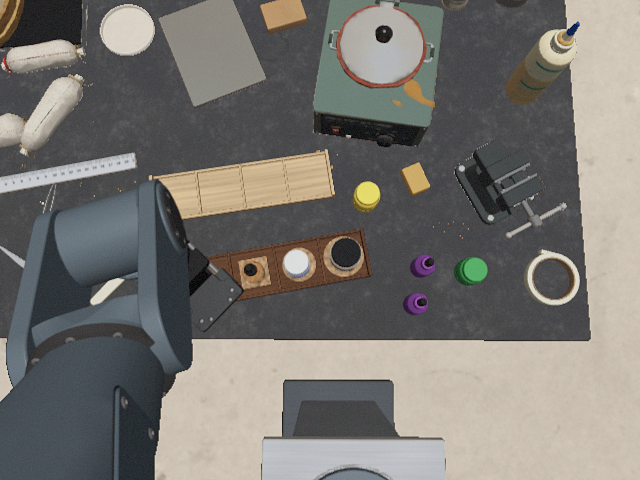

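The wrist view shows the spool top at about (325,240), where the tool axis should project, but it is smeared because the arm was still settling. I'll lower part way, let it settle, and measure again.

arm_command:
  plan:
    - {"dx":0.1,"dy":-0.3,"dz":2,"claw":1}
    - {"dx":0.1,"dy":-0.3,"dz":4,"claw":1}
    - {"dx":0.1,"dy":-0.3,"dz":5.5,"claw":1}
    - {"dx":0.1,"dy":-0.3,"dz":6,"claw":1}
    - {"dx":0.1,"dy":-0.3,"dz":6,"claw":1}

```text
$.plan[0]: bad value
```

```bash
python3 -c "
from h import *
go(.424,.2585,.032,47)
s=bot.read_state();im=bot.capture('wrist')[:,:,::-1].copy()
cv2.imwrite('pics/wrist2.png',im)
go(.424,.2585,.032,47)
A=s['tcp_rot']
print(ray('wrist',(322.7,240),.072,s))"
```

```text
t 0.92 p [0.4257 0.2558 0.1695] yaw 46.7 tilt 0.22 F [ 0.9 -0.2  0.2] op 1.003 | dxyz [ 0.13 -0.32 13.75] tw -0.3 q1,q6 [ 18. -28.]
t 0.97 p [0.4245 0.2581 0.1698] yaw 46.9 tilt 0.17 F [-0.7  0.3 -0.1] op 1.004 | dxyz [ 0.04 -0.06 13.78] tw -0.1 q1,q6 [ 18. -28.]
[0.42604068 0.25570562 0.072     ]
```

View pics/wrist2.png

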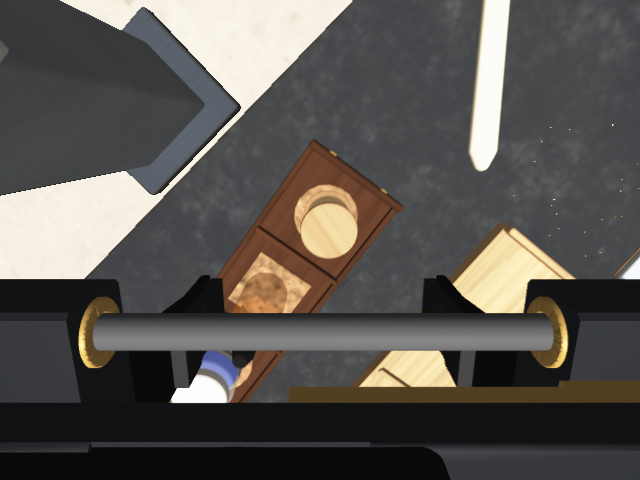

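```bash
python3 -c "
from h import *
s=bot.read_state()
s['position']=np.array([.4257,.2558,.1695])
print(ray('wrist',(329,230),.072,s),ray('wrist',(301,230),.072,s),ray('wrist',(357,230),.072,s))
go(.424,.2585,.032,47)"
```

```text
[0.42386551 0.26366863 0.072     ] [0.4110877  0.25004167 0.072     ] [0.4366418  0.27729398 0.072     ]
t 0.97 p [0.4245 0.2581 0.1698] yaw 46.9 tilt 0.17 F [-0.7  0.3 -0.1] op 1.004 | dxyz [ 0.04 -0.06 13.78] tw -0.1 q1,q6 [ 18. -28.]
```

```bash
python3 -c "
from h import *
go(.424,.261,.032,47)"
```

```text
t 0.97 p [0.4245 0.2581 0.1698] yaw 46.9 tilt 0.17 F [-0.7  0.3 -0.1] op 1.004 | dxyz [ 0.22 -0.23 13.78] tw -0.1 q1,q6 [ 18. -28.]
```

arm_command:
  plan:
    - {"dx":0.2,"dy":-0.2,"dz":2,"twist":0,"claw":1}
    - {"dx":0.2,"dy":-0.2,"dz":4.5,"twist":0,"claw":1}
    - {"dx":0.2,"dy":-0.2,"dz":7.5,"twist":0,"claw":1}
    - {"dx":0.2,"dy":-0.2,"dz":10.5,"twist":0,"claw":1}
    - {"dx":0.2,"dy":-0.2,"dz":12.5,"twist":0,"claw":1}
    - {"dx":0.2,"dy":-0.2,"dz":13.5,"twist":0,"claw":1}
    - {"dx":0.2,"dy":-0.2,"dz":13.8,"twist":0,"claw":1}
    - {"dx":0.2,"dy":-0.2,"dz":13.8,"twist":0,"claw":1}

```text
time_s: 1.63
position: [0.4236, 0.2614, 0.0315]
tcp_rot: [[0.683, 0.731, -0.003], [0.731, -0.683, -0.002], [-0.003, -0.001, -1.0]]
force: [-1.5, -0.3, 0.1]
opening: 0.997
```

arm_command:
  plan:
    - {"dx":0,"dy":0,"dz":0,"twist":0,"claw":0.3}
    - {"dx":0,"dy":0,"dz":0,"twist":0,"claw":0.3}
    - {"dx":0,"dy":0,"dz":0,"twist":0,"claw":0.3}
    - {"dx":0,"dy":0,"dz":0,"twist":0,"claw":0.3}
    - {"dx":0,"dy":0,"dz":0,"twist":0,"claw":0.3}
    - {"dx":0,"dy":0,"dz":0,"twist":0,"claw":0.3}

```text
time_s: 2.13
position: [0.4239, 0.2614, 0.032]
tcp_rot: [[0.683, 0.73, -0.002], [0.73, -0.683, -0.002], [-0.003, -0.0, -1.0]]
force: [0.1, -0.4, -0.8]
opening: 0.63
```

```bash
python3 -c "
from h import *
go(.6173,.0834,.13,47)"
```

```text
t 2.13 p [0.4239 0.2614 0.032 ] yaw 46.9 tilt 0.16 F [ 0.1 -0.4 -0.8] op 0.63 | dxyz [ 0.18 26.28 -9.81] tw -0.1 q1,q6 [ 19. -28.]
```

arm_command:
  plan:
    - {"dx":0,"dy":0,"dz":0,"twist":0,"claw":0}
    - {"dx":0,"dy":0,"dz":0,"twist":0,"claw":0}
    - {"dx":0,"dy":0,"dz":0,"twist":0,"claw":0}
    - {"dx":0,"dy":0,"dz":0,"twist":0,"claw":0}
    - {"dx":0,"dy":0,"dz":0,"twist":0,"claw":0}
    - {"dx":0,"dy":0,"dz":0,"twist":0,"claw":0}

```text
time_s: 2.63
position: [0.424, 0.2614, 0.032]
tcp_rot: [[0.683, 0.73, -0.002], [0.73, -0.683, -0.002], [-0.003, -0.0, -1.0]]
force: [0.4, -1.0, 1.9]
opening: 0.433
```

arm_command:
  plan:
    - {"dx":0,"dy":0,"dz":0,"twist":0,"claw":0}
    - {"dx":0,"dy":0,"dz":-1,"twist":0,"claw":0}
    - {"dx":0,"dy":0,"dz":-3,"twist":0,"claw":0}
    - {"dx":0,"dy":0,"dz":-5,"twist":0,"claw":0}
    - {"dx":0,"dy":0,"dz":-7,"twist":0,"claw":0}
    - {"dx":0,"dy":0,"dz":-9,"twist":0,"claw":0}
    - {"dx":0,"dy":0,"dz":-9.8,"twist":0,"claw":0}
    - {"dx":0,"dy":0,"dz":-9.8,"twist":0,"claw":0}

```text
time_s: 3.3
position: [0.4254, 0.2621, 0.1321]
tcp_rot: [[0.683, 0.731, 0.002], [0.731, -0.683, -0.0], [0.002, 0.002, -1.0]]
force: [0.3, -0.1, -0.6]
opening: 0.431
```

```bash
python3 -c "
from h import *
go(.6173,.0834,.13,47)
s=bot.read_state();im=bot.capture('scene')[:,:,::-1].copy()
cv2.imwrite('pics/s3.png',im)"
```

```text
t 3.3 p [0.4254 0.2621 0.1321] yaw 46.9 tilt 0.14 F [ 0.3 -0.1 -0.6] op 0.431 | dxyz [ 0.05 26.22  0.26] tw -0.1 q1,q6 [ 19. -28.]
```

View pics/s3.png

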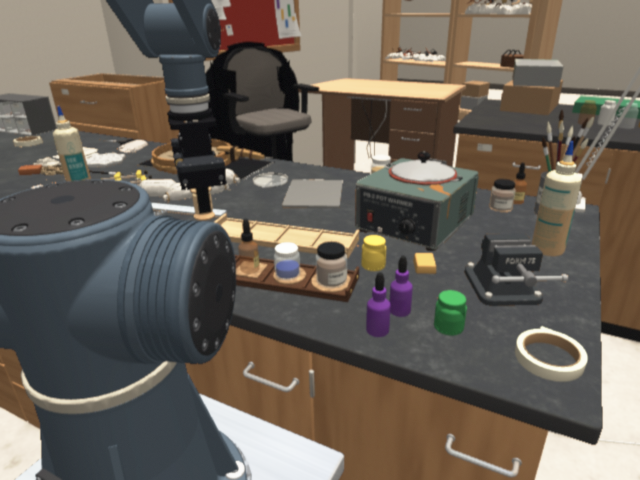

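The spool is gripped (opening 0.431 ≈ 38 mm) and clear of the rack. Next I carry it to the rightmost bench bay.

arm_command:
  plan:
    - {"dx":0,"dy":1.5,"dz":0,"twist":0,"claw":0}
    - {"dx":0,"dy":4.5,"dz":0,"twist":0,"claw":0}
    - {"dx":0,"dy":8.5,"dz":0,"twist":0,"claw":0}
    - {"dx":0,"dy":12.5,"dz":0,"twist":0,"claw":0}
    - {"dx":0,"dy":16.5,"dz":0,"twist":0,"claw":0}
    - {"dx":0,"dy":20.5,"dz":0,"twist":0,"claw":0}
    - {"dx":0,"dy":24,"dz":0,"twist":0,"claw":0}
    - {"dx":0,"dy":25.8,"dz":0.2,"twist":0,"claw":0}

```text
time_s: 4.02
position: [0.6163, 0.0819, 0.1276]
tcp_rot: [[0.685, 0.729, 0.002], [0.729, -0.685, -0.002], [-0.0, 0.003, -1.0]]
force: [0.9, -0.1, -0.5]
opening: 0.43
```

arm_command:
  plan:
    - {"dx":0,"dy":0,"dz":0,"twist":0,"claw":0}
    - {"dx":0,"dy":0,"dz":0,"twist":0,"claw":0}
    - {"dx":0,"dy":0,"dz":0,"twist":0,"claw":0}

```text
time_s: 4.27
position: [0.614, 0.0826, 0.1259]
tcp_rot: [[0.685, 0.728, -0.003], [0.728, -0.685, -0.001], [-0.003, -0.001, -1.0]]
force: [-0.7, 0.2, -1.2]
opening: 0.435
```

```bash
python3 -c "
from h import *
go(.6173,.0834,.029,47)
s=bot.read_state();im=bot.capture('wrist')[:,:,::-1].copy()
cv2.imwrite('pics/w4.png',im);cv2.imwrite('pics/t4.png',bot.capture('top')[:,:,::-1])"
```

```text
t 4.27 p [0.614  0.0826 0.1259] yaw 46.8 tilt 0.2 F [-0.7  0.2 -1.2] op 0.435 | dxyz [0.32 0.2  9.69] tw -0.2 q1,q6 [ -3. -49.]
```

View pics/w4.png

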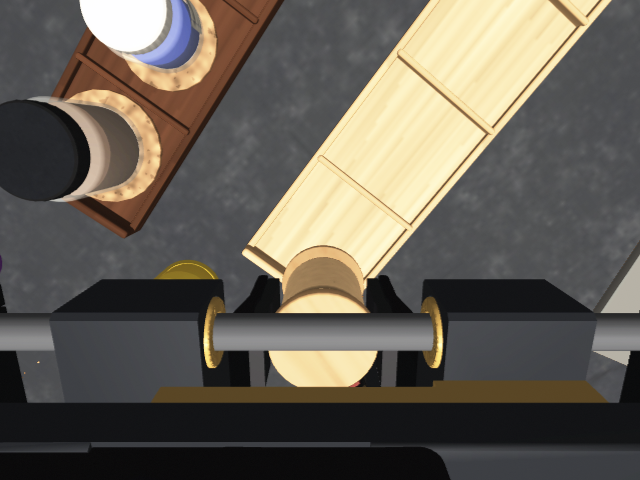

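View pics/t4.png

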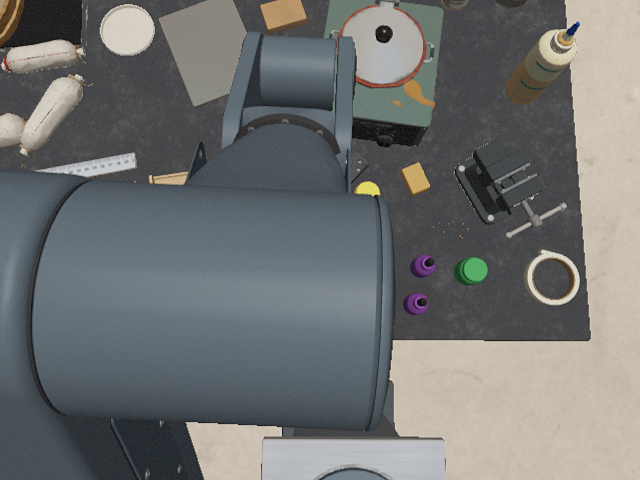

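```bash
python3 -c "
from h import *
s=bot.read_state();s['position']=np.array([.614,.0826,.1259])
for uv in [(322,156),(410,228),(400,50),(492,132)]: print(ray('wrist',uv,.018,s).round(4))
print(ray('wrist',(245,253),.026,s).round(4))
c,yaw=np.array([.599,.205]),np.radians(8.55);R=np.array([[np.cos(yaw),-np.sin(yaw)],[np.sin(yaw),np.cos(yaw)]])
for p in [(-.041,-.082),(.041,-.082),(-.041,0),(.041,0),(-.044,-.166)]: print(p,(c+R@p).round(4))
go(.6173,.0834,.0295,47)
"
```

```text
[0.5742 0.1198 0.018 ]
[0.6516 0.1308 0.018 ]
[0.5603 0.1991 0.018 ]
[0.6388 0.211  0.018 ]
[0.5852 0.0372 0.026 ]
(-0.041, -0.082) [0.5706 0.1178]
(0.041, -0.082) [0.6517 0.13  ]
(-0.041, 0) [0.5585 0.1989]
(0.041, 0) [0.6395 0.2111]
(-0.044, -0.166) [0.5802 0.0343]
t 4.37 p [0.6142 0.0833 0.1268] yaw 46.8 tilt 0.12 F [ 0.7  0.  -1. ] op 0.433 | dxyz [0.24 0.22 9.73] tw -0.2 q1,q6 [ -3. -49.]
```

The wrist view of the bench-rack dividers agrees with the rack fit to about 2–3 mm. Lowering.

arm_command:
  plan:
    - {"dx":0.2,"dy":0.2,"dz":2,"twist":0,"claw":0}
    - {"dx":0.2,"dy":0.2,"dz":4.5,"twist":0,"claw":0}
    - {"dx":0.2,"dy":0.2,"dz":6.5,"twist":0,"claw":0}
    - {"dx":0.2,"dy":0.2,"dz":8,"twist":0,"claw":0}
    - {"dx":0.2,"dy":0.2,"dz":8.8,"twist":0,"claw":0}
    - {"dx":0.2,"dy":0.2,"dz":9.3,"twist":0,"claw":0}
    - {"dx":0.2,"dy":0.2,"dz":9.6,"twist":0,"claw":0}
    - {"dx":0.2,"dy":0.2,"dz":9.8,"twist":0,"claw":0}

```text
time_s: 5.03
position: [0.6171, 0.0837, 0.0293]
tcp_rot: [[0.683, 0.73, -0.001], [0.73, -0.683, -0.002], [-0.001, 0.001, -1.0]]
force: [0.5, -0.6, -0.8]
opening: 0.427
```

```bash
python3 -c "
from h import *
go(.6173,.0834,.028,47)
"
```

```text
t 5.03 p [0.6171 0.0837 0.0293] yaw 46.9 tilt 0.09 F [ 0.5 -0.6 -0.8] op 0.427 | dxyz [-0.01  0.04  0.13] tw -0.1 q1,q6 [ -2. -49.]
```

arm_command:
  plan:
    - {"dx":0,"dy":0,"dz":0.05,"twist":0,"claw":0}
    - {"dx":0,"dy":0,"dz":0.1,"twist":0,"claw":0}
    - {"dx":0,"dy":0,"dz":0.1,"twist":0,"claw":0}

```text
time_s: 5.28
position: [0.6176, 0.0837, 0.029]
tcp_rot: [[0.684, 0.73, 0.001], [0.73, -0.684, -0.002], [-0.001, 0.002, -1.0]]
force: [0.2, -0.2, -1.1]
opening: 0.435
```

arm_command:
  plan:
    - {"dx":0,"dy":0,"dz":0,"twist":0,"claw":0.55}
    - {"dx":0,"dy":0,"dz":0,"twist":0,"claw":0.7}
    - {"dx":0,"dy":0,"dz":0,"twist":0,"claw":0.7}
    - {"dx":0,"dy":0,"dz":0,"twist":0,"claw":0.7}
    - {"dx":0,"dy":0,"dz":0,"twist":0,"claw":0.7}
    - {"dx":0,"dy":0,"dz":0,"twist":0,"claw":0.7}

```text
time_s: 5.78
position: [0.6176, 0.0837, 0.029]
tcp_rot: [[0.684, 0.73, 0.001], [0.73, -0.684, -0.002], [-0.001, 0.002, -1.0]]
force: [-0.5, 0.1, -0.2]
opening: 0.69
```

arm_command:
  plan:
    - {"dx":0,"dy":0,"dz":-1,"twist":0,"claw":0.8}
    - {"dx":0,"dy":0,"dz":-3,"twist":0,"claw":0.9}
    - {"dx":0,"dy":0,"dz":-6,"twist":0,"claw":1}
    - {"dx":0,"dy":0,"dz":-9,"twist":0,"claw":1}
    - {"dx":0,"dy":0,"dz":-12,"twist":0,"claw":1}
    - {"dx":0,"dy":0,"dz":-13,"twist":0,"claw":1}
    - {"dx":0,"dy":0,"dz":-13,"twist":0,"claw":1}

```text
time_s: 6.37
position: [0.6199, 0.0839, 0.163]
tcp_rot: [[0.683, 0.73, 0.009], [0.73, -0.683, -0.002], [0.005, 0.008, -1.0]]
force: [1.4, -0.3, -0.1]
opening: 0.995
```

```bash
python3 -c "
from h import *
go(.439,.178,.17,9.5)
cv2.imwrite('pics/w5.png',bot.capture('wrist')[:,:,::-1])
"
```

```text
t 6.37 p [0.6199 0.0839 0.163 ] yaw 46.9 tilt 0.52 F [ 1.4 -0.3 -0.1] op 0.995 | dxyz [ -5.49 -19.63  -0.87] tw 37.4 q1,q6 [ -2. -49.]
```

View pics/w5.png

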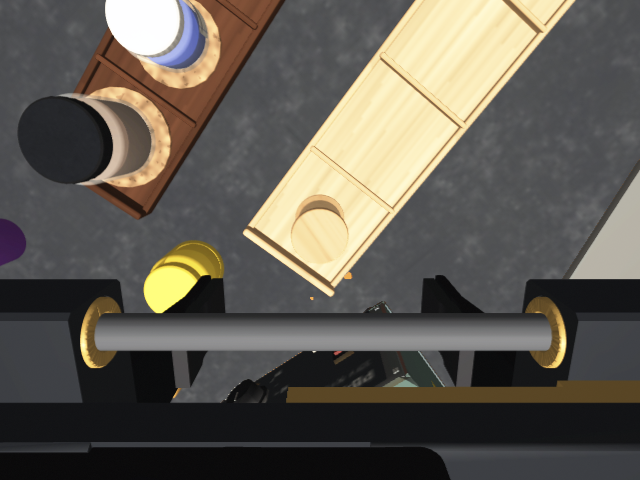

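The spool stands upright near the middle of the rightmost bay. Next is the dropper bottle.

arm_command:
  plan:
    - {"dx":-0.6,"dy":-2.2,"dz":-0.5,"twist":5,"claw":1}
    - {"dx":-1.4,"dy":-5.2,"dz":-1,"twist":11,"claw":1}
    - {"dx":-2.3,"dy":-8.4,"dz":-1,"twist":17,"claw":1}
    - {"dx":-3.2,"dy":-11.6,"dz":-1,"twist":23,"claw":1}
    - {"dx":-4.1,"dy":-14.8,"dz":-1,"twist":29,"claw":1}
    - {"dx":-4.9,"dy":-17.6,"dz":-1,"twist":34,"claw":1}
    - {"dx":-5.5,"dy":-19.6,"dz":-1,"twist":37.4,"claw":1}
    - {"dx":-5.5,"dy":-19.6,"dz":-1,"twist":37.4,"claw":1}

```text
time_s: 7.08
position: [0.4301, 0.1786, 0.1674]
tcp_rot: [[0.986, 0.166, -0.007], [0.166, -0.986, -0.003], [-0.007, 0.002, -1.0]]
force: [-0.3, -0.5, -1.5]
opening: 0.997
```

arm_command:
  plan:
    - {"dx":0,"dy":0,"dz":0,"twist":0,"claw":1}
    - {"dx":0,"dy":0,"dz":0,"twist":0,"claw":1}

```text
time_s: 7.25
position: [0.4289, 0.1784, 0.1661]
tcp_rot: [[0.986, 0.167, -0.01], [0.167, -0.986, -0.003], [-0.011, 0.002, -1.0]]
force: [-0.1, 0.3, 0.5]
opening: 1.001
```

```bash
cat >> h.py <<'E'
def pw(P):
    s=bot.read_state();c=bot.calibration('wrist');K=np.array(c['intrinsics']);T=np.array(c['T_tool_cam'])
    A=np.array(s['tcp_rot']);o=A@T[:3,3]+s['position'];q=K@((A@T[:3,:3]).T@(np.array(P)-o));return (q[:2]/q[2]).round(1)
E
python3 -c "
from h import *
go(.439,.178,.17,9.5)
print(pw([.439,.178,.122]),pw([.439,.178,.014]))
im=bot.capture('wrist')[:,:,::-1].copy();cv2.imwrite('pics/w6.png',im)
cv2.imwrite('pics/w6c.png',cv2.resize(im[80:320,180:480],None,fx=2.4,fy=2.4,interpolation=cv2.INTER_CUBIC))
go(.439,.178,.055,9.5)
"
```

```text
t 7.25 p [0.4289 0.1784 0.1661] yaw 9.6 tilt 0.63 F [-0.1  0.3  0.5] op 1.001 | dxyz [ 0.98  0.21 -0.4 ] tw 0.1 q1,q6 [ 9. -1.]
[340.7 269.8] [336.1 224.8]
t 7.3 p [0.4301 0.1783 0.1665] yaw 9.6 tilt 0.52 F [-0.1 -0.8  0.3] op 1.002 | dxyz [ 0.97  0.16 11.14] tw 0.1 q1,q6 [ 9. -1.]
```

View pics/w6c.png

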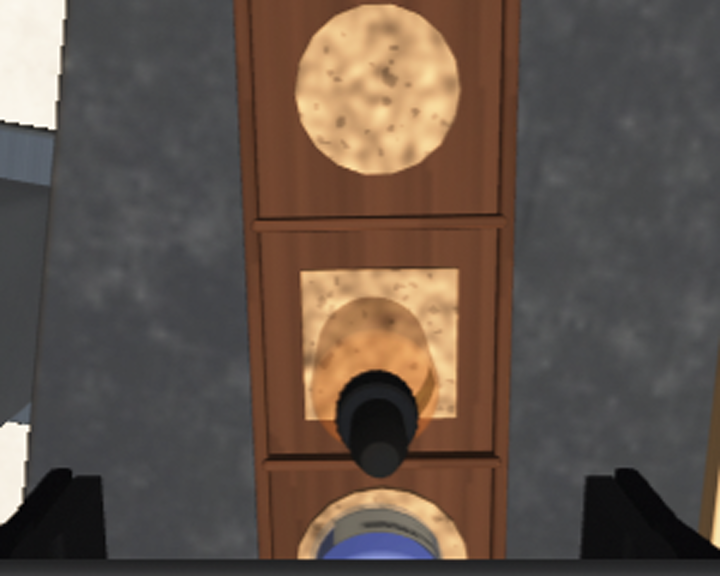

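The bulb tip is at (339,271) against a predicted (341,270), so the dropper is at about (.438,.178). The square seat confirms it is the dropper. Descending.

arm_command:
  plan:
    - {"dx":0.9,"dy":0.1,"dz":1,"twist":0,"claw":1}
    - {"dx":0.9,"dy":0.1,"dz":3,"twist":0,"claw":1}
    - {"dx":0.9,"dy":0.1,"dz":5.5,"twist":0,"claw":1}
    - {"dx":0.9,"dy":0.1,"dz":8,"twist":0,"claw":0.9}
    - {"dx":0.9,"dy":0.1,"dz":9.5,"twist":0,"claw":0.8}
    - {"dx":0.9,"dy":0.1,"dz":10.4,"twist":0,"claw":0.75}
    - {"dx":0.9,"dy":0.1,"dz":10.8,"twist":0,"claw":0.7}
    - {"dx":0.9,"dy":0.1,"dz":10.9,"twist":0,"claw":0.7}

```text
time_s: 7.97
position: [0.4387, 0.1781, 0.0566]
tcp_rot: [[0.986, 0.166, -0.009], [0.166, -0.986, -0.003], [-0.01, 0.002, -1.0]]
force: [0.8, -0.5, -0.5]
opening: 0.735
```

```bash
python3 -c "
from h import *
go(.438,.178,.0555,9.5)
"
```

```text
t 7.97 p [0.4387 0.1781 0.0566] yaw 9.5 tilt 0.57 F [ 0.8 -0.5 -0.5] op 0.735 | dxyz [-0.07 -0.    0.11] tw 0.0 q1,q6 [ 9. -1.]
```

arm_command:
  plan:
    - {"dx":0,"dy":0,"dz":0.1,"twist":0,"claw":0.5}
    - {"dx":0,"dy":0,"dz":0.1,"twist":0,"claw":0}
    - {"dx":0,"dy":0,"dz":0.1,"twist":0,"claw":0}
    - {"dx":0,"dy":0,"dz":0.1,"twist":0,"claw":0}
    - {"dx":0,"dy":0,"dz":0.1,"twist":0,"claw":0}
    - {"dx":0,"dy":0,"dz":0.1,"twist":0,"claw":0}
    - {"dx":0,"dy":0,"dz":0.1,"twist":0,"claw":0}
    - {"dx":0,"dy":0,"dz":0.1,"twist":0,"claw":0}

```text
time_s: 8.63
position: [0.4392, 0.1782, 0.0561]
tcp_rot: [[0.986, 0.166, -0.008], [0.166, -0.986, -0.003], [-0.008, 0.002, -1.0]]
force: [-0.2, 0.6, 5.8]
opening: 0.406
```

arm_command:
  plan:
    - {"dx":0,"dy":0,"dz":0,"twist":0,"claw":0}
    - {"dx":0,"dy":0,"dz":0,"twist":0,"claw":0}

```text
time_s: 8.8
position: [0.4392, 0.1782, 0.0562]
tcp_rot: [[0.986, 0.166, -0.008], [0.166, -0.986, -0.003], [-0.008, 0.002, -1.0]]
force: [-0.3, -0.2, 3.2]
opening: 0.405
```

```bash
python3 -c "
from h import *
go(.605,.1645,.13,8.5)
"
```

```text
t 8.8 p [0.4392 0.1782 0.0562] yaw 9.5 tilt 0.49 F [-0.3 -0.2  3.2] op 0.405 | dxyz [16.07  4.11 -7.51] tw 1.0 q1,q6 [ 9. -1.]
```

arm_command:
  plan:
    - {"dx":0,"dy":0,"dz":-0.7,"twist":0,"claw":0}
    - {"dx":0,"dy":0,"dz":-2,"twist":0,"claw":0}
    - {"dx":0,"dy":0,"dz":-4,"twist":0,"claw":0}
    - {"dx":0,"dy":0,"dz":-6,"twist":0,"claw":0}
    - {"dx":0,"dy":0,"dz":-7.7,"twist":0,"claw":0}
    - {"dx":0,"dy":0,"dz":-8.7,"twist":0,"claw":0}
    - {"dx":0,"dy":0,"dz":-9,"twist":0,"claw":0}
    - {"dx":0,"dy":0,"dz":-9,"twist":0,"claw":0}

```text
time_s: 9.47
position: [0.4401, 0.1786, 0.147]
tcp_rot: [[0.986, 0.166, -0.006], [0.166, -0.986, -0.003], [-0.007, 0.002, -1.0]]
force: [0.6, 0.5, -0.8]
opening: 0.401
```

```bash
python3 -c "
from h import *
go(.605,.1645,.14,8.5)
cv2.imwrite('pics/w7.png',bot.capture('wrist')[:,:,::-1])
"
```

```text
t 9.47 p [0.4401 0.1786 0.147 ] yaw 9.5 tilt 0.4 F [ 0.6  0.5 -0.8] op 0.401 | dxyz [16.03  4.12  0.59] tw 1.0 q1,q6 [ 9. -1.]
```

View pics/w7.png

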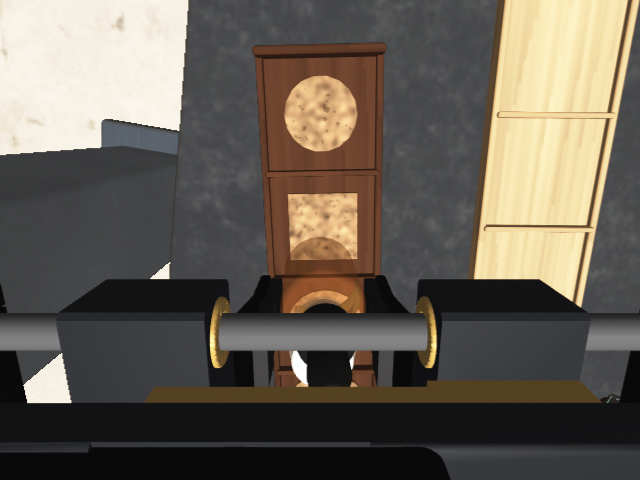

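The dropper is held upright between the pads and its square seat is bare. Carrying it to the second bay from the right.

arm_command:
  plan:
    - {"dx":1,"dy":0.3,"dz":0,"twist":0,"claw":0}
    - {"dx":3,"dy":0.8,"dz":0,"twist":0,"claw":0}
    - {"dx":6,"dy":1.5,"dz":0,"twist":0,"claw":0}
    - {"dx":9,"dy":2.3,"dz":0,"twist":0.5,"claw":0}
    - {"dx":12,"dy":3.1,"dz":0,"twist":1,"claw":0}
    - {"dx":14.5,"dy":3.8,"dz":0,"twist":1,"claw":0}
    - {"dx":15.8,"dy":4.1,"dz":0,"twist":1,"claw":0}
    - {"dx":16,"dy":4.1,"dz":0,"twist":1,"claw":0}

```text
time_s: 10.18
position: [0.6079, 0.1636, 0.1435]
tcp_rot: [[0.989, 0.147, -0.006], [0.147, -0.989, -0.003], [-0.006, 0.002, -1.0]]
force: [0.2, 0.6, -1.0]
opening: 0.403
```

```bash
python3 -c "
from h import *
go(.605,.1645,.0535,8.5)
"
```

```text
t 10.18 p [0.6079 0.1636 0.1435] yaw 8.5 tilt 0.39 F [ 0.2  0.6 -1. ] op 0.403 | dxyz [-0.21 -0.16  9.  ] tw -0.0 q1,q6 [ 5. -3.]
```

arm_command:
  plan:
    - {"dx":-0.1,"dy":-0.1,"dz":1,"twist":0,"claw":0}
    - {"dx":-0.2,"dy":-0.2,"dz":3,"twist":0,"claw":0}
    - {"dx":-0.2,"dy":-0.2,"dz":5,"twist":0,"claw":0}
    - {"dx":-0.2,"dy":-0.2,"dz":6.8,"twist":0,"claw":0}
    - {"dx":-0.2,"dy":-0.2,"dz":7.8,"twist":0,"claw":0}
    - {"dx":-0.2,"dy":-0.2,"dz":8.4,"twist":0,"claw":0}
    - {"dx":-0.2,"dy":-0.2,"dz":8.7,"twist":0,"claw":0}
    - {"dx":-0.2,"dy":-0.2,"dz":8.8,"twist":0,"claw":0}

```text
time_s: 10.85
position: [0.6047, 0.1651, 0.0551]
tcp_rot: [[0.989, 0.147, -0.007], [0.147, -0.989, -0.003], [-0.007, 0.002, -1.0]]
force: [0.1, -0.9, -0.5]
opening: 0.405
```

```bash
python3 -c "
from h import *
go(.605,.1645,.0525,8.5)
"
```

```text
t 10.85 p [0.6047 0.1651 0.0551] yaw 8.5 tilt 0.43 F [ 0.1 -0.9 -0.5] op 0.405 | dxyz [0.03 0.06 0.26] tw -0.0 q1,q6 [ 5. -3.]
```

arm_command:
  plan:
    - {"dx":0,"dy":0,"dz":0.1,"twist":0,"claw":0}
    - {"dx":0,"dy":0,"dz":0.2,"twist":0,"claw":0}
    - {"dx":0,"dy":0,"dz":0.25,"twist":0,"claw":0}
    - {"dx":0,"dy":0,"dz":0.25,"twist":0,"claw":0}

```text
time_s: 11.18
position: [0.605, 0.1651, 0.0532]
tcp_rot: [[0.989, 0.147, -0.006], [0.147, -0.989, -0.003], [-0.006, 0.002, -1.0]]
force: [-0.4, -0.5, -0.4]
opening: 0.407
```

arm_command:
  plan:
    - {"dx":0,"dy":0,"dz":0,"twist":0,"claw":0.5}
    - {"dx":0,"dy":0,"dz":0,"twist":0,"claw":0.7}
    - {"dx":0,"dy":0,"dz":0,"twist":0,"claw":0.7}
    - {"dx":0,"dy":0,"dz":0,"twist":0,"claw":0.7}
    - {"dx":0,"dy":0,"dz":0,"twist":0,"claw":0.7}
    - {"dx":0,"dy":0,"dz":0,"twist":0,"claw":0.7}

```text
time_s: 11.68
position: [0.6051, 0.1651, 0.0533]
tcp_rot: [[0.989, 0.147, -0.005], [0.147, -0.989, -0.003], [-0.006, 0.002, -1.0]]
force: [0.1, -0.2, 0.7]
opening: 0.683
```

arm_command:
  plan:
    - {"dx":0,"dy":0,"dz":-1,"twist":0,"claw":0.75}
    - {"dx":0,"dy":0,"dz":-3,"twist":0,"claw":0.8}
    - {"dx":0,"dy":0,"dz":-6,"twist":0,"claw":0.9}
    - {"dx":0,"dy":0,"dz":-9,"twist":0,"claw":1}
    - {"dx":0,"dy":0,"dz":-12,"twist":0,"claw":1}
    - {"dx":0,"dy":0,"dz":-13,"twist":0,"claw":1}
    - {"dx":0,"dy":0,"dz":-13,"twist":0,"claw":1}

```text
time_s: 12.27
position: [0.6081, 0.1658, 0.1873]
tcp_rot: [[0.989, 0.147, 0.003], [0.147, -0.989, -0.002], [0.002, 0.003, -1.0]]
force: [0.5, 0.3, 0.1]
opening: 0.987
```

```bash
python3 -c "
from h import *
go(.4535,.099,.18,9.5)
cv2.imwrite('pics/w8.png',bot.capture('wrist')[:,:,::-1])
"
```

```text
t 12.27 p [0.6081 0.1658 0.1873] yaw 8.5 tilt 0.2 F [0.5 0.3 0.1] op 0.987 | dxyz [-16.28   4.33   0.71] tw -1.0 q1,q6 [ 5. -3.]
```

View pics/w8.png

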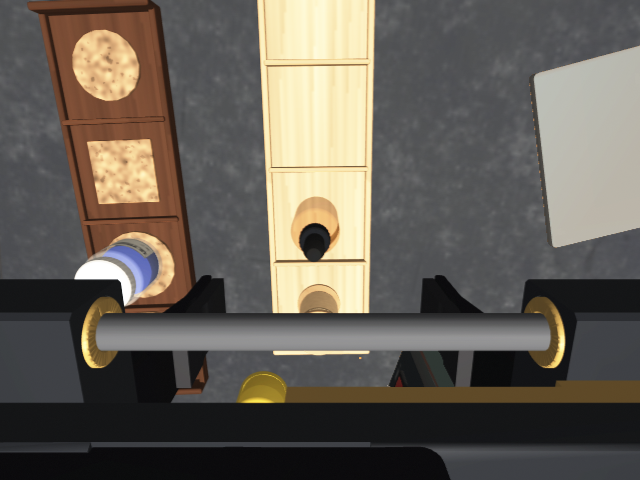

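The dropper stands upright in the third bay from the left, tip at (314,250). Next is the small jar with the white lid.

arm_command:
  plan:
    - {"dx":-1,"dy":0.3,"dz":0,"twist":0,"claw":1}
    - {"dx":-3.5,"dy":0.9,"dz":0,"twist":0,"claw":1}
    - {"dx":-7,"dy":1.8,"dz":0,"twist":-1,"claw":1}
    - {"dx":-10.5,"dy":2.8,"dz":0.3,"twist":-1,"claw":1}
    - {"dx":-13.5,"dy":3.6,"dz":0.6,"twist":-1,"claw":1}
    - {"dx":-15.6,"dy":4.2,"dz":0.7,"twist":-1,"claw":1}
    - {"dx":-16.3,"dy":4.3,"dz":0.7,"twist":-1,"claw":1}
    - {"dx":-16.3,"dy":4.3,"dz":0.7,"twist":-1,"claw":1}

```text
time_s: 12.98
position: [0.4488, 0.0988, 0.177]
tcp_rot: [[0.987, 0.163, -0.007], [0.163, -0.987, -0.003], [-0.007, 0.001, -1.0]]
force: [0.3, 0.6, -0.0]
opening: 0.997
```

arm_command:
  plan:
    - {"dx":0,"dy":0,"dz":0,"twist":0,"claw":1}
    - {"dx":0,"dy":0,"dz":0,"twist":0,"claw":1}

```text
time_s: 13.15
position: [0.4502, 0.0991, 0.1767]
tcp_rot: [[0.987, 0.163, -0.006], [0.163, -0.987, -0.002], [-0.007, 0.001, -1.0]]
force: [0.9, 0.4, 1.0]
opening: 1.0
```

```bash
python3 -c "
from h import *
go(.4535,.099,.03,9.5)
print(pw([.4535,.099,.072]),pw([.4535,.099,.014]))
cv2.imwrite('pics/w9.png',bot.capture('wrist')[:,:,::-1])
go(.4535,.099,.033,9.5)
"
```

```text
t 13.15 p [0.4502 0.0991 0.1767] yaw 9.4 tilt 0.39 F [0.9 0.4 1. ] op 1.0 | dxyz [ 0.42  0.04 14.66] tw -0.1 q1,q6 [ -1. -11.]
[327.5 238.2] [327.  220.1]
t 13.2 p [0.4504 0.0991 0.1768] yaw 9.4 tilt 0.37 F [ 0.5  0.2 -0.3] op 1.0 | dxyz [ 0.4   0.04 14.37] tw -0.1 q1,q6 [ -1. -11.]
```

View pics/w9.png

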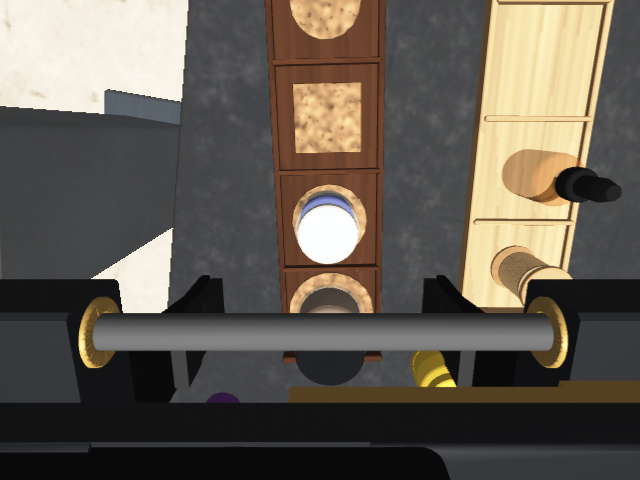

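White lid centre is at (328,234) against a predicted (327,238), so the jar is at about (.4535,.1015). Descending.

arm_command:
  plan:
    - {"dx":0.4,"dy":-0.2,"dz":2,"twist":0,"claw":1}
    - {"dx":0.4,"dy":-0.2,"dz":5,"twist":0,"claw":1}
    - {"dx":0.4,"dy":-0.2,"dz":8,"twist":0,"claw":1}
    - {"dx":0.4,"dy":-0.2,"dz":11,"twist":0,"claw":0.9}
    - {"dx":0.4,"dy":-0.2,"dz":13,"twist":0,"claw":0.85}
    - {"dx":0.4,"dy":-0.2,"dz":14,"twist":0,"claw":0.8}
    - {"dx":0.4,"dy":-0.2,"dz":14.3,"twist":0,"claw":0.8}
    - {"dx":0.4,"dy":-0.2,"dz":14.3,"twist":0,"claw":0.8}

```text
time_s: 13.87
position: [0.4538, 0.1016, 0.0327]
tcp_rot: [[0.986, 0.164, -0.007], [0.164, -0.986, -0.002], [-0.007, 0.001, -1.0]]
force: [-0.3, 0.1, -0.4]
opening: 0.812
```

arm_command:
  plan:
    - {"dx":0,"dy":0,"dz":0,"twist":0,"claw":0}
    - {"dx":0,"dy":0,"dz":0,"twist":0,"claw":0}
    - {"dx":0,"dy":0,"dz":0,"twist":0,"claw":0}
    - {"dx":0,"dy":0,"dz":0,"twist":0,"claw":0}
    - {"dx":0,"dy":0,"dz":0,"twist":0,"claw":0}
    - {"dx":0,"dy":0,"dz":0,"twist":0,"claw":0}
    - {"dx":0,"dy":0,"dz":0,"twist":0,"claw":0}
    - {"dx":0,"dy":0,"dz":0,"twist":0,"claw":0}

```text
time_s: 14.53
position: [0.4538, 0.1016, 0.0333]
tcp_rot: [[0.986, 0.164, -0.006], [0.164, -0.986, -0.002], [-0.007, 0.001, -1.0]]
force: [0.2, 0.9, 6.8]
opening: 0.535
```

```bash
python3 -c "
from h import *
go(.593,.2457,.14,8.5)
"
```

```text
t 14.53 p [0.4538 0.1016 0.0333] yaw 9.4 tilt 0.4 F [0.2 0.9 6.8] op 0.535 | dxyz [ 16.03 -11.91 -10.79] tw 0.9 q1,q6 [ -1. -10.]
```

arm_command:
  plan:
    - {"dx":0,"dy":0,"dz":-0.7,"twist":0,"claw":0}
    - {"dx":0,"dy":0,"dz":-2,"twist":0,"claw":0}
    - {"dx":0,"dy":0,"dz":-4.5,"twist":0,"claw":0}
    - {"dx":0,"dy":0,"dz":-7,"twist":0,"claw":0}
    - {"dx":0,"dy":0,"dz":-9.5,"twist":0,"claw":0}
    - {"dx":0,"dy":0,"dz":-11,"twist":0,"claw":0}
    - {"dx":0,"dy":0,"dz":-11.5,"twist":0,"claw":0}
    - {"dx":0,"dy":0,"dz":-11.5,"twist":0,"claw":0}

```text
time_s: 15.2
position: [0.4553, 0.1019, 0.1496]
tcp_rot: [[0.986, 0.164, -0.003], [0.164, -0.986, -0.003], [-0.003, 0.002, -1.0]]
force: [0.1, -0.3, -1.7]
opening: 0.53
```

```bash
python3 -c "
from h import *
go(.593,.2457,.145,8.5)
cv2.imwrite('pics/s10.png',bot.capture('scene')[:,:,::-1])
"
```

```text
t 15.2 p [0.4553 0.1019 0.1496] yaw 9.4 tilt 0.22 F [ 0.1 -0.3 -1.7] op 0.53 | dxyz [ 15.94 -11.92   0.39] tw 0.9 q1,q6 [ -1. -10.]
```

View pics/s10.png

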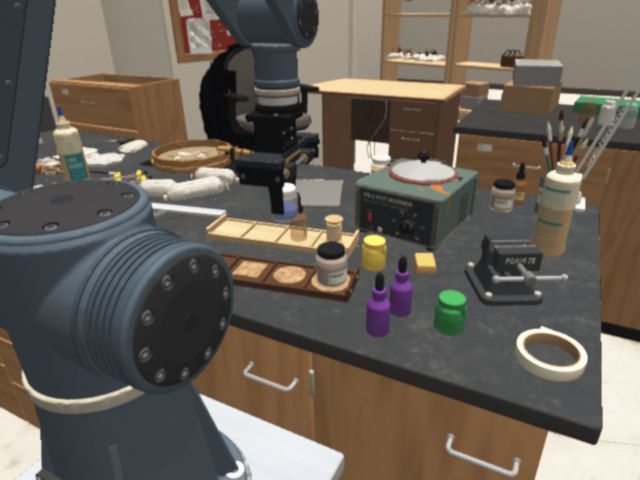

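The small jar is held at (287,200), and the spool and dropper stand upright in the pale rack. Carrying it to the second bay from the left.

arm_command:
  plan:
    - {"dx":1,"dy":-0.7,"dz":0,"twist":0,"claw":0}
    - {"dx":3,"dy":-2.2,"dz":0,"twist":0,"claw":0}
    - {"dx":5.8,"dy":-4.3,"dz":0,"twist":0,"claw":0}
    - {"dx":8.6,"dy":-6.4,"dz":0,"twist":0.5,"claw":0}
    - {"dx":11.4,"dy":-8.5,"dz":0,"twist":1,"claw":0}
    - {"dx":13.8,"dy":-10.3,"dz":0,"twist":1,"claw":0}
    - {"dx":15.4,"dy":-11.5,"dz":0,"twist":1,"claw":0}
    - {"dx":15.9,"dy":-11.9,"dz":0,"twist":1,"claw":0}

```text
time_s: 15.92
position: [0.594, 0.2486, 0.1453]
tcp_rot: [[0.989, 0.149, -0.005], [0.149, -0.989, -0.001], [-0.005, 0.001, -1.0]]
force: [-0.1, 1.2, -1.6]
opening: 0.528
```

arm_command:
  plan:
    - {"dx":0,"dy":0,"dz":0,"twist":0,"claw":0}
    - {"dx":0,"dy":0,"dz":0,"twist":0,"claw":0}

```text
time_s: 16.08
position: [0.5928, 0.2488, 0.143]
tcp_rot: [[0.989, 0.149, -0.009], [0.149, -0.989, -0.002], [-0.009, 0.001, -1.0]]
force: [-0.6, -0.3, -2.6]
opening: 0.532
```

```bash
python3 -c "
from h import *
go(.593,.2457,.0295,8.5)
"
```

```text
t 16.08 p [0.5928 0.2488 0.143 ] yaw 8.6 tilt 0.51 F [-0.6 -0.3 -2.6] op 0.532 | dxyz [ 0.07  0.3  11.35] tw 0.1 q1,q6 [13.  4.]
```

arm_command:
  plan:
    - {"dx":0.1,"dy":0.2,"dz":1.5,"twist":0,"claw":0}
    - {"dx":0.1,"dy":0.3,"dz":4,"twist":0,"claw":0}
    - {"dx":0.1,"dy":0.3,"dz":6.5,"twist":0,"claw":0}
    - {"dx":0.1,"dy":0.3,"dz":8.7,"twist":0,"claw":0}
    - {"dx":0.1,"dy":0.3,"dz":10,"twist":0,"claw":0}
    - {"dx":0.1,"dy":0.3,"dz":10.7,"twist":0,"claw":0}
    - {"dx":0.1,"dy":0.3,"dz":11,"twist":0,"claw":0}
    - {"dx":0.1,"dy":0.3,"dz":11.1,"twist":0,"claw":0}

```text
time_s: 16.75
position: [0.5933, 0.2454, 0.0321]
tcp_rot: [[0.989, 0.149, -0.009], [0.149, -0.989, -0.002], [-0.009, 0.001, -1.0]]
force: [0.4, 0.2, -1.7]
opening: 0.532
```

```bash
python3 -c "
from h import *
go(.593,.2457,.0295,8.5)
"
```

```text
t 16.75 p [0.5933 0.2454 0.0321] yaw 8.6 tilt 0.52 F [ 0.4  0.2 -1.7] op 0.532 | dxyz [-0.03 -0.03  0.26] tw 0.1 q1,q6 [13.  4.]
```

arm_command:
  plan:
    - {"dx":0,"dy":0,"dz":0.1,"twist":0,"claw":0}
    - {"dx":0,"dy":0,"dz":0.2,"twist":0,"claw":0}
    - {"dx":0,"dy":0,"dz":0.25,"twist":0,"claw":0}
    - {"dx":0,"dy":0,"dz":0.25,"twist":0,"claw":0}

```text
time_s: 17.08
position: [0.5938, 0.2456, 0.0304]
tcp_rot: [[0.989, 0.149, -0.007], [0.149, -0.989, -0.002], [-0.008, 0.001, -1.0]]
force: [-1.0, -0.2, -1.9]
opening: 0.534
```

arm_command:
  plan:
    - {"dx":0,"dy":0,"dz":0,"twist":0,"claw":0.6}
    - {"dx":0,"dy":0,"dz":0,"twist":0,"claw":0.8}
    - {"dx":0,"dy":0,"dz":0,"twist":0,"claw":0.8}
    - {"dx":0,"dy":0,"dz":0,"twist":0,"claw":0.8}
    - {"dx":0,"dy":0,"dz":0,"twist":0,"claw":0.8}
    - {"dx":0,"dy":0,"dz":0,"twist":0,"claw":0.8}

```text
time_s: 17.58
position: [0.5938, 0.2456, 0.0305]
tcp_rot: [[0.989, 0.149, -0.007], [0.149, -0.989, -0.002], [-0.007, 0.001, -1.0]]
force: [0.4, 0.5, -0.3]
opening: 0.784
```

arm_command:
  plan:
    - {"dx":0,"dy":0,"dz":-1,"twist":0,"claw":0.85}
    - {"dx":0,"dy":0,"dz":-3,"twist":0,"claw":0.9}
    - {"dx":0,"dy":0,"dz":-6,"twist":0,"claw":1}
    - {"dx":0,"dy":0,"dz":-9,"twist":0,"claw":1}
    - {"dx":0,"dy":0,"dz":-12,"twist":0,"claw":1}
    - {"dx":0,"dy":0,"dz":-15,"twist":0,"claw":1}
    - {"dx":0,"dy":0,"dz":-16,"twist":0,"claw":1}
    - {"dx":0,"dy":0,"dz":-16,"twist":0,"claw":1}

```text
time_s: 18.25
position: [0.5972, 0.2465, 0.1947]
tcp_rot: [[0.989, 0.149, 0.001], [0.149, -0.989, -0.0], [0.001, 0.0, -1.0]]
force: [0.2, -0.5, -0.6]
opening: 1.0
```

```bash
python3 -c "
from h import *
go(.468,.0175,.19,9.5)
cv2.imwrite('pics/w11.png',bot.capture('wrist')[:,:,::-1])
"
```

```text
t 18.25 p [0.5972 0.2465 0.1947] yaw 8.6 tilt 0.04 F [ 0.2 -0.5 -0.6] op 1.0 | dxyz [-16.19  20.72   0.46] tw -0.9 q1,q6 [13.  4.]
```

View pics/w11.png

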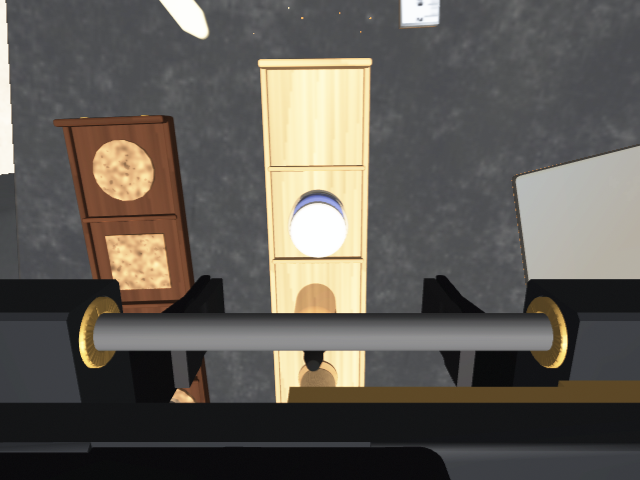

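The small jar stands in the second bay from the left, lid at (318,230). Moving to the big jar.

arm_command:
  plan:
    - {"dx":-1.5,"dy":2,"dz":0,"twist":0,"claw":1}
    - {"dx":-4,"dy":5.1,"dz":0,"twist":0,"claw":1}
    - {"dx":-6.5,"dy":8.3,"dz":0,"twist":0,"claw":1}
    - {"dx":-9,"dy":11.5,"dz":0,"twist":-1,"claw":1}
    - {"dx":-11.5,"dy":14.7,"dz":0,"twist":-1,"claw":1}
    - {"dx":-14,"dy":17.9,"dz":0.2,"twist":-1,"claw":1}
    - {"dx":-15.7,"dy":20.1,"dz":0.4,"twist":-1,"claw":1}
    - {"dx":-16.2,"dy":20.7,"dz":0.5,"twist":-1,"claw":1}

```text
time_s: 18.97
position: [0.4618, 0.015, 0.1857]
tcp_rot: [[0.987, 0.163, -0.012], [0.163, -0.987, -0.001], [-0.012, -0.001, -1.0]]
force: [-0.2, -0.0, 0.1]
opening: 0.999
```

arm_command:
  plan:
    - {"dx":0,"dy":0,"dz":0,"twist":0,"claw":1}
    - {"dx":0,"dy":0,"dz":0,"twist":0,"claw":1}
    - {"dx":0,"dy":0,"dz":0,"twist":0,"claw":1}

```text
time_s: 19.22
position: [0.462, 0.0158, 0.185]
tcp_rot: [[0.986, 0.163, -0.013], [0.163, -0.987, -0.0], [-0.013, -0.002, -1.0]]
force: [0.0, -0.3, 0.8]
opening: 0.999
```

```bash
python3 -c "
from h import *
go(.468,.0175,.037,9.5)
print(pw([.468,.0175,.084]),pw([.468,.0175,.014]))
cv2.imwrite('pics/w12.png',bot.capture('wrist')[:,:,::-1])
go(.468,.0175,.037,9.5)
"
```

```text
t 19.22 p [0.462  0.0158 0.185 ] yaw 9.4 tilt 0.73 F [ 0.  -0.3  0.8] op 0.999 | dxyz [ 0.8  -0.04 14.79] tw -0.1 q1,q6 [-12. -21.]
[332.7 238.3] [331.6 217.2]
t 19.27 p [0.4624 0.0159 0.1852] yaw 9.4 tilt 0.69 F [-0.4 -0.1 -0.9] op 0.999 | dxyz [ 0.76 -0.04 14.81] tw -0.1 q1,q6 [-12. -21.]
```

View pics/w12.png

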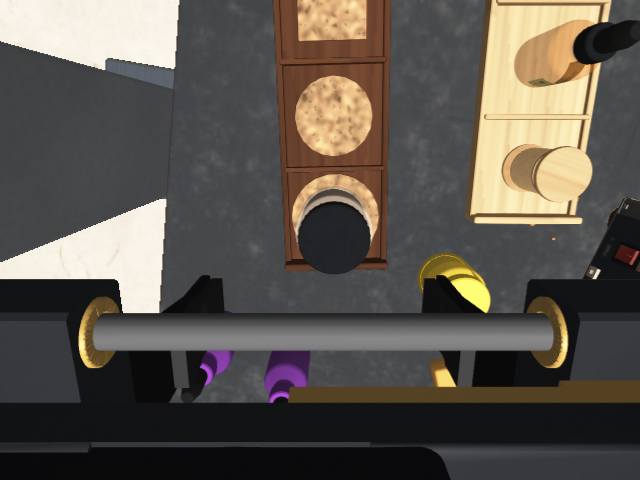

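Black lid centre is at (334,237) against a predicted (333,238). Descending.

arm_command:
  plan:
    - {"dx":0.8,"dy":-0.1,"dz":2,"twist":0,"claw":1}
    - {"dx":0.8,"dy":-0.1,"dz":5,"twist":0,"claw":1}
    - {"dx":0.8,"dy":-0.1,"dz":8,"twist":0,"claw":1}
    - {"dx":0.8,"dy":-0.1,"dz":11,"twist":0,"claw":1}
    - {"dx":0.8,"dy":-0.1,"dz":13.3,"twist":0,"claw":1}
    - {"dx":0.8,"dy":-0.1,"dz":14.5,"twist":0,"claw":1}
    - {"dx":0.8,"dy":-0.1,"dz":14.8,"twist":0,"claw":0.9}
    - {"dx":0.8,"dy":-0.1,"dz":14.9,"twist":0,"claw":0.8}

```text
time_s: 19.93
position: [0.4686, 0.0192, 0.0352]
tcp_rot: [[0.986, 0.166, -0.013], [0.166, -0.986, -0.0], [-0.013, -0.002, -1.0]]
force: [0.2, -0.6, -0.1]
opening: 0.917
```

arm_command:
  plan:
    - {"dx":0,"dy":0,"dz":0,"twist":0,"claw":0}
    - {"dx":0,"dy":0,"dz":0,"twist":0,"claw":0}
    - {"dx":0,"dy":0,"dz":0,"twist":0,"claw":0}
    - {"dx":0,"dy":0,"dz":0,"twist":0,"claw":0}
    - {"dx":0,"dy":0,"dz":0,"twist":0,"claw":0}
    - {"dx":0,"dy":0,"dz":0,"twist":0,"claw":0}
    - {"dx":0,"dy":0,"dz":0,"twist":0,"claw":0}
    - {"dx":0,"dy":0,"dz":0,"twist":0,"claw":0}

```text
time_s: 20.6
position: [0.469, 0.0191, 0.0361]
tcp_rot: [[0.986, 0.166, -0.012], [0.166, -0.986, -0.0], [-0.011, -0.002, -1.0]]
force: [-0.8, 1.6, 7.1]
opening: 0.636
```

```bash
python3 -c "
from h import *
go(.581,.327,.145,8.5)
"
```

```text
t 20.6 p [0.469  0.0191 0.0361] yaw 9.5 tilt 0.67 F [-0.8  1.6  7.1] op 0.636 | dxyz [ 16.02 -28.53 -11.03] tw 1.0 q1,q6 [-11. -21.]
```

arm_command:
  plan:
    - {"dx":0,"dy":0,"dz":-0.7,"twist":0,"claw":0}
    - {"dx":0,"dy":0,"dz":-2,"twist":0,"claw":0}
    - {"dx":0,"dy":0,"dz":-4.5,"twist":0,"claw":0}
    - {"dx":0,"dy":0,"dz":-7,"twist":0,"claw":0}
    - {"dx":0,"dy":0,"dz":-9.5,"twist":0,"claw":0}
    - {"dx":0,"dy":0,"dz":-11.5,"twist":0,"claw":0}
    - {"dx":0,"dy":0,"dz":-12,"twist":0,"claw":0}
    - {"dx":0,"dy":0,"dz":-12,"twist":0,"claw":0}

```text
time_s: 21.27
position: [0.4713, 0.0189, 0.1576]
tcp_rot: [[0.986, 0.165, -0.008], [0.165, -0.986, -0.001], [-0.008, -0.0, -1.0]]
force: [-0.8, -0.2, -1.7]
opening: 0.633
```

```bash
python3 -c "
from h import *
go(.581,.327,.15,8.5)
"
```

```text
t 21.27 p [0.4713 0.0189 0.1576] yaw 9.5 tilt 0.44 F [-0.8 -0.2 -1.7] op 0.633 | dxyz [ 15.92 -28.57   0.65] tw 1.0 q1,q6 [-11. -21.]
```

Held (opening 0.633 ≈ 55 mm). I'll carry it to the leftmost bay in two calls to keep it gentle.

arm_command:
  plan:
    - {"dx":0.7,"dy":-1.2,"dz":0,"twist":0,"claw":0}
    - {"dx":2,"dy":-3.6,"dz":0,"twist":0,"claw":0}
    - {"dx":3.6,"dy":-6.4,"dz":0,"twist":0,"claw":0}
    - {"dx":5.2,"dy":-9.3,"dz":0,"twist":0.3,"claw":0}
    - {"dx":6.8,"dy":-12.2,"dz":0,"twist":0.5,"claw":0}
    - {"dx":8.4,"dy":-15.1,"dz":0,"twist":0.7,"claw":0}
    - {"dx":10,"dy":-18,"dz":0,"twist":1,"claw":0}
    - {"dx":11.4,"dy":-20.5,"dz":0,"twist":1,"claw":0}

```text
time_s: 21.93
position: [0.549, 0.2418, 0.1545]
tcp_rot: [[0.989, 0.149, -0.011], [0.149, -0.989, -0.002], [-0.011, -0.0, -1.0]]
force: [1.3, -0.8, -2.0]
opening: 0.635
```

```bash
python3 -c "
from h import *
go(.581,.327,.15,8.5)
"
```

```text
t 21.93 p [0.549  0.2418 0.1545] yaw 8.5 tilt 0.64 F [ 1.3 -0.8 -2. ] op 0.635 | dxyz [ 4.44 -7.95  0.4 ] tw 0.0 q1,q6 [13.  4.]
```

arm_command:
  plan:
    - {"dx":1.5,"dy":-2.7,"dz":0,"twist":0,"claw":0}
    - {"dx":2.8,"dy":-5,"dz":0,"twist":0,"claw":0}
    - {"dx":3.8,"dy":-6.8,"dz":0,"twist":0,"claw":0}
    - {"dx":4.3,"dy":-7.7,"dz":0,"twist":0,"claw":0}
    - {"dx":4.4,"dy":-7.9,"dz":0,"twist":0,"claw":0}
    - {"dx":4.4,"dy":-7.9,"dz":0,"twist":0,"claw":0}

```text
time_s: 22.43
position: [0.5797, 0.326, 0.1523]
tcp_rot: [[0.989, 0.149, -0.014], [0.149, -0.989, -0.003], [-0.014, 0.001, -1.0]]
force: [-0.0, 0.1, -1.8]
opening: 0.638
```

```bash
python3 -c "
from h import *
go(.581,.327,.033,8.5)
cv2.imwrite('pics/w13.png',bot.capture('wrist')[:,:,::-1])
go(.581,.327,.033,8.5)
"
```

```text
t 22.43 p [0.5797 0.326  0.1523] yaw 8.6 tilt 0.82 F [-0.   0.1 -1.8] op 0.638 | dxyz [ 0.31 -0.09 11.92] tw 0.1 q1,q6 [20. 11.]
t 22.48 p [0.5796 0.3253 0.1526] yaw 8.5 tilt 0.83 F [-0.4 -0.3 -2.1] op 0.634 | dxyz [ 0.33 -0.16 11.96] tw 0.0 q1,q6 [20. 11.]
```

View pics/w13.png

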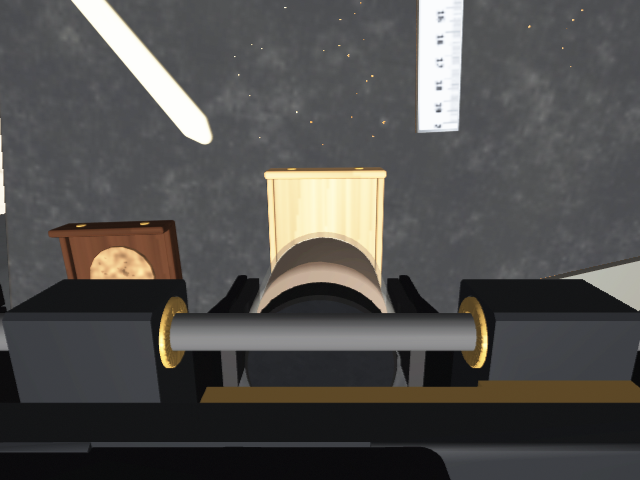

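arm_command:
  plan:
    - {"dx":0.2,"dy":-0.1,"dz":1.5,"twist":0,"claw":0}
    - {"dx":0.3,"dy":-0.1,"dz":4,"twist":0,"claw":0}
    - {"dx":0.3,"dy":-0.1,"dz":6.5,"twist":0,"claw":0}
    - {"dx":0.3,"dy":-0.1,"dz":9,"twist":0,"claw":0}
    - {"dx":0.3,"dy":-0.1,"dz":10.5,"twist":0,"claw":0}
    - {"dx":0.3,"dy":-0.1,"dz":11.3,"twist":0,"claw":0}
    - {"dx":0.3,"dy":-0.1,"dz":11.6,"twist":0,"claw":0}
    - {"dx":0.3,"dy":-0.1,"dz":11.7,"twist":0,"claw":0}

```text
time_s: 23.15
position: [0.5808, 0.3254, 0.0355]
tcp_rot: [[0.989, 0.147, -0.015], [0.147, -0.989, -0.004], [-0.015, 0.001, -1.0]]
force: [1.4, 0.0, -1.5]
opening: 0.632
```

```bash
python3 -c "
from h import *
go(.581,.327,.033,8.5)
"
```

```text
t 23.15 p [0.5808 0.3254 0.0355] yaw 8.5 tilt 0.87 F [ 1.4  0.  -1.5] op 0.632 | dxyz [ 0.05 -0.16  0.25] tw -0.0 q1,q6 [20. 11.]
```

arm_command:
  plan:
    - {"dx":0,"dy":-0.1,"dz":0.1,"twist":0,"claw":0}
    - {"dx":0,"dy":-0.1,"dz":0.2,"twist":0,"claw":0}
    - {"dx":0,"dy":-0.1,"dz":0.3,"twist":0,"claw":0}
    - {"dx":0,"dy":-0.1,"dz":0.3,"twist":0,"claw":0}

```text
time_s: 23.48
position: [0.581, 0.3265, 0.0333]
tcp_rot: [[0.989, 0.148, -0.013], [0.148, -0.989, -0.003], [-0.014, 0.001, -1.0]]
force: [-0.8, -0.4, -0.6]
opening: 0.636
```

arm_command:
  plan:
    - {"dx":0,"dy":0,"dz":0,"twist":0,"claw":0.7}
    - {"dx":0,"dy":0,"dz":0,"twist":0,"claw":0.9}
    - {"dx":0,"dy":0,"dz":0,"twist":0,"claw":0.9}
    - {"dx":0,"dy":0,"dz":0,"twist":0,"claw":0.9}
    - {"dx":0,"dy":0,"dz":0,"twist":0,"claw":0.9}
    - {"dx":0,"dy":0,"dz":0,"twist":0,"claw":0.9}

```text
time_s: 23.98
position: [0.5811, 0.3266, 0.0333]
tcp_rot: [[0.989, 0.148, -0.013], [0.148, -0.989, -0.003], [-0.014, 0.001, -1.0]]
force: [-0.4, 0.1, -0.8]
opening: 0.893
```

arm_command:
  plan:
    - {"dx":0,"dy":0,"dz":-1,"twist":0,"claw":0.95}
    - {"dx":0,"dy":0,"dz":-3,"twist":0,"claw":1}
    - {"dx":0,"dy":0,"dz":-6,"twist":0,"claw":1}
    - {"dx":0,"dy":0,"dz":-9,"twist":0,"claw":1}
    - {"dx":0,"dy":0,"dz":-12,"twist":0,"claw":1}
    - {"dx":0,"dy":0,"dz":-15,"twist":0,"claw":1}
    - {"dx":0,"dy":0,"dz":-16,"twist":0,"claw":1}
    - {"dx":0,"dy":0,"dz":-16,"twist":0,"claw":1}

```text
time_s: 24.65
position: [0.5854, 0.328, 0.1978]
tcp_rot: [[0.989, 0.148, -0.005], [0.148, -0.989, -0.0], [-0.005, -0.001, -1.0]]
force: [-0.8, -0.6, 0.3]
opening: 0.997
```

```bash
python3 -c "
from h import *
go(.40,.55,.2,8.5)
cv2.imwrite('pics/w14.png',bot.capture('wrist')[:,:,::-1])
"
```

```text
t 24.65 p [0.5854 0.328  0.1978] yaw 8.5 tilt 0.3 F [-0.8 -0.6  0.3] op 0.997 | dxyz [-15.06 -24.7   -0.12] tw -0.0 q1,q6 [20. 11.]
```

View pics/w14.png

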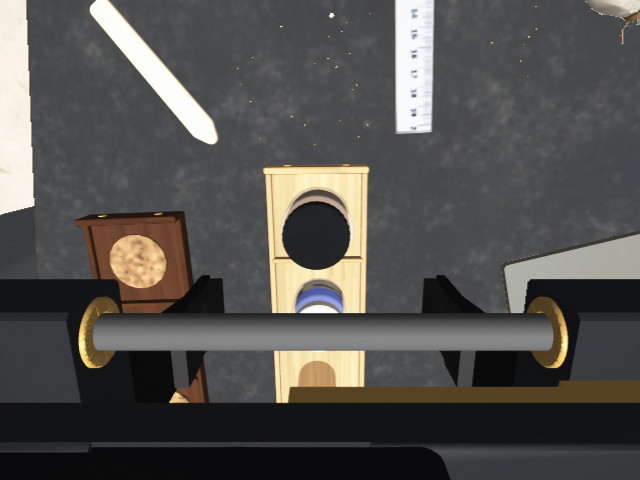

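All four are placed, with the big jar standing in the leftmost bay (lid at (316,235)). I'll move the arm aside for a clear top view and a final check.

arm_command:
  plan:
    - {"dx":-1,"dy":-2,"dz":0,"twist":0,"claw":1}
    - {"dx":-3,"dy":-5,"dz":-0.5,"twist":0,"claw":1}
    - {"dx":-5,"dy":-8.3,"dz":-1,"twist":0,"claw":1}
    - {"dx":-7,"dy":-11.5,"dz":-1.5,"twist":0,"claw":1}
    - {"dx":-9,"dy":-15,"dz":-2,"twist":0,"claw":1}
    - {"dx":-11,"dy":-18,"dz":-2,"twist":0,"claw":1}
    - {"dx":-13,"dy":-21,"dz":-2,"twist":0,"claw":1}
    - {"dx":-15,"dy":-24,"dz":-2,"twist":0,"claw":1}

```text
time_s: 25.37
position: [0.3977, 0.5426, 0.2134]
tcp_rot: [[0.989, 0.148, -0.014], [0.148, -0.989, -0.006], [-0.015, 0.004, -1.0]]
force: [0.1, 0.2, 0.3]
opening: 0.997
```

arm_command:
  plan:
    - {"dx":0,"dy":-2,"dz":0,"twist":0,"claw":1}
    - {"dx":0,"dy":-3,"dz":0,"twist":0,"claw":1}
    - {"dx":0,"dy":-3,"dz":0,"twist":0,"claw":1}
    - {"dx":0,"dy":-3,"dz":0,"twist":0,"claw":1}
    - {"dx":0,"dy":-3,"dz":0,"twist":0,"claw":1}

```text
time_s: 25.78
position: [0.3941, 0.5706, 0.2122]
tcp_rot: [[0.989, 0.146, -0.015], [0.146, -0.989, -0.008], [-0.016, 0.006, -1.0]]
force: [-0.6, -0.7, -0.1]
opening: 1.001
```

```bash
python3 -c "
from h import *
t=bot.capture('top')[:,:,::-1].copy();cv2.imwrite('pics/t15.png',t)
cv2.imwrite('pics/t15c.png',cv2.resize(t[130:240,140:350],None,fx=3.7,fy=3.7,interpolation=cv2.INTER_CUBIC))
s=bot.capture('scene')[:,:,::-1];cv2.imwrite('pics/s15c.png',cv2.resize(s[180:310,190:420],None,fx=3.4,fy=3.4,interpolation=cv2.INTER_CUBIC))
for n,x,y,z in [('big',.581,.327,.08),('small',.593,.2457,.068),('drop',.605,.1645,.118),('spool',.6173,.0834,.068)]:
    u=proj('top',[x,y,z]);print(n,u.round(1),((u-[140,130])*3.7).round(0))
go(0,0,0)
"
```

```text
big [165.5 186.2] [ 94. 208.]
small [214.3 181.6] [275. 191.]
drop [257.5 166.9] [435. 137.]
spool [307.1 168.9] [618. 144.]
t 25.88 p [0.3944 0.5707 0.213 ] yaw 8.4 tilt 0.91 F [0.2 0.7 0.5] op 1.001 | dxyz [-47.    50.62  22.26] tw 0 q1,q6 [46. 38.]
```

View pics/t15c.png

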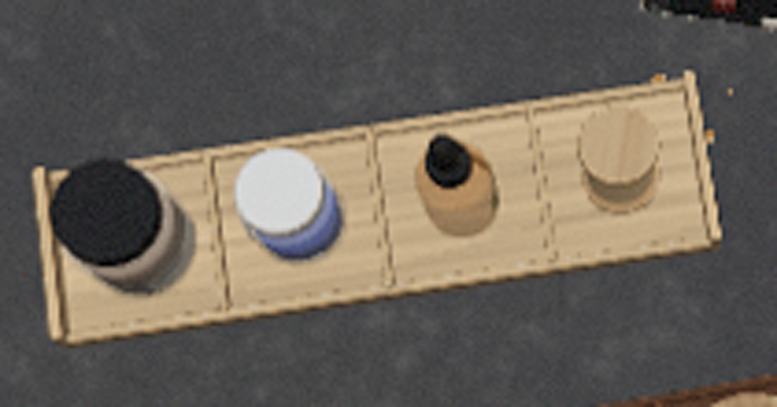

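View pics/s15c.png

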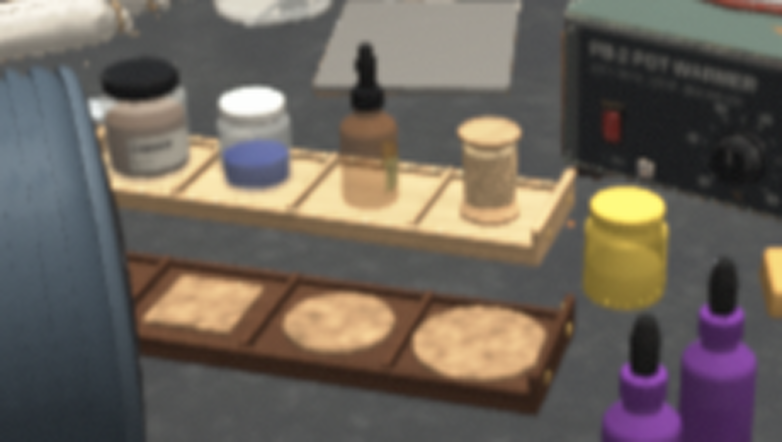

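The top crop shows the order big jar (105,211), small jar (280,192), dropper (440,150), spool (620,144). All sit within about 5 mm of the predicted bay centres, upright, with the arm clear. Handing in.

```bash
python3 -c "
from rig import bot
print(bot.hand_in())"
```

```text
the job is handed in; nothing more can be done
None
```

All four supplies now stand in the paler rack in reverse order, and I handed the job in at about 26 s of robot time. From left to right they are the big jar, small jar, dropper bottle and spool. I left the look-alikes alone.

- **Position:** in the last top view, lid and tip centres for the small jar, dropper and spool were within about 2–3 mm of where an upright object at its bay centre should appear. The big jar's lid read about 5 mm off, probably because the lid's side was in view; the limit is 15 mm.
- **Upright and clear:** the last scene view shows all four standing upright, with the gripper well away from both racks.
- **Force:** the highest wrist force I read was about 7 N, against a 120 N limit.
- **Disagreements:** the wrist and top cameras differed by 2–3 mm on the spool and small jar, so I took values between the two or nudged the aim before gripping. One early move call was refused for a missing field; nothing moved, and I resent it.

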